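# Third hand at the gluing board

### The arm

A 6-joint arm with a two-finger parallel gripper is mounted at the origin on the work surface. World frame = base frame: x ahead of the robot, y to its left, z up, the work surface at z = 0. Lengths are in m, angles in degrees, forces in N, time in s.
With the tool pointing down it reaches from about 0.3 to 0.75 m from the base axis. Payload 8.5 kg.
Tool frame: the origin (TCP) lies at the very end of the fingers, on their centre line; the grasp point (between the pads) lies 19 mm behind it (env.grip_depth is the z of the grasp point in the tool frame, in m); z points along the fingers, y is the direction in which the jaws open and shut (so a half turn about z gives the same grasp; the last joint's range is limited). The gripper opens to 85 mm and grips with 20 to 120 N. Pads are 22 mm wide; open, the fingers measure 114 mm over their backs; the gripper's body (76 mm by 85 mm) begins 54 mm behind the grasp point. The pads swing forward as they close: fully open they stand 13 mm farther back than shut.
Start: joints at [-76.851, 21.807, 74.336, -0, 83.858, -12.336], TCP at [0.237, -0.496, 0.231] pointing down, gripper open.
Joint ranges: [-178.18, 178.18], [-50.72, 133.34], [12.68, 142.11], [-81.47, 261.47], [9.98, 163.14], [-165.26, 165.26]. Speed limits (degrees/s): [136.94, 136.94, 180, 180, 180, 180].

### API

Orientations are given as a 3x3 rotation matrix whose columns are the frame's x, y, z axes.
In Python, from rig import env gives the robot as it stands.
- The arm moves only by the tool apply_moves, never from a script. Its argument "plan" is a list of rows, each an object of numbers: "tx", "ty", "tz": the shift along the world's x, y, z in mm; "rx", "ry", "rz": the turn, a rotation vector about the world's x, y, z in rad; "jaw": the opening, from -1 (shut) to 1 (fully open). A call has 1 to 12 rows; each row is the pose to reach, as a shift and turn from the pose measured when the call began; what a row does not reach only later rows make up. A row lasts 1/10 s, in which the tool goes at most 50 mm and 8.59 degrees, less where a joint would pass 70% of its speed; a pose out of reach is approached as far as the arm can. A call with a gripper value outside its range is refused whole. The fingers move at their own pace and stop on an object; "grip_force" is the grip in N (left out, the last holds). Time passes only in rows, so rows that repeat a pose let the fingers close. It gives the time, the measured TCP pose, the force and the opening at its end, in the units of the state.
- env.observe(): the state, without advancing time (a new reading comes with each control period).
- env.get_image(name): name is "scene" or "top" or "wrist"; returns a dict with "image" (480x640x3 uint8, red, green, blue), "intrinsics" (3x3 intrinsics, pixels), "world_from_camera" (4x4, takes a point from camera to world coordinates). Camera axes: x right, y up, looking along -z (the intrinsics and any distortion apply to the point x, -y, -z); pixel columns grow to the right and rows downward; lengths in m; the calibration is good to about 2 mm. A picture is of the moment at which its call begins. There is no depth.
- env.close_job(): hands the job in, once; it reports no verdict.
The state is a dict: "time_s": time; "q": joint angles; "qvel": joint speeds; "joint_efforts": joint torques, N m; "position": TCP position; "tool_rot": TCP orientation; "ft_force": force on the tool from outside, world axes, zero at the start; "wrist_torque": the same for the moment, N m; "grip_width": finger opening in m.
Only numpy, scipy, OpenCV 4.12 (cv2) and the standard library are available. Lean on these libraries where they do the work, as an engineer would, in place of code of your own. Each camera call takes 0.05 s, during which the arm holds its last target.

### The job

Take the tall bench dog out of the rack and stand it upright in the empty hole of the sprung stop bar, all the way down, beside the one already standing there, so that the two make a fence. Then bring the wooden neck block, lying flat on the gluing board, square against both of them and push it steadily with about 10 N, so that the bar stays pushed back about 5 mm; the program finishes while still holding it like that, as a third hand for me to drive the screws. Do not ram the bar to the end of its travel, and leave the short dog, the plane and the jar where they are.

Things in the scene. Friction and masses are not known exactly. Their poses are not given: they have to be found in the camera images.
- board: Gluing board of pale wood fixed on the bench, 300 mm (its x) by 220 mm (its y), top face 40 mm above the bench. Origin: centre of the underside. Its +x is the pushing direction; the free flat area runs from x = -140 to +58 mm. Beyond that lies the stop bar, whose slot spans x = 58 to 129 mm.
- bar (a joint): Mid-brown wood stop bar in the board's slot, 46 (x) by 220 mm (y), top 39 mm above the bench, so the block passes over it. Slides along board +x on springs: metres, 0 at rest (bar centre at board x = 85 mm), 0.014 at the end stop; 2 N per mm, springs back. Carries both holes. Pushing the block takes up to 4 N more than the spring (rubbing).
- hole (a point): Centre of the mouth of the empty round hole in the bar's top, at bar y = +50 mm, 39 mm above the bench; 22 mm across with a 3 mm chamfer, 32 mm deep. Axes as the board's. It moves with the bar.
- post: The other tall bench dog, identical (20 mm across, 100 mm long), already standing loose in the bar's second hole at bar y = -50 mm (100 mm from the empty hole); 68 mm of it shows above the bar. Origin: centre of its foot.
- dog: Tall bench dog: loose plain aluminium rod, 20 mm across, 100 mm long, foot chamfered, 0.09 kg, standing in one of the rack's two holes (25 mm deep, so 75 mm stands out of the rack). Origin: centre of its foot; z along it, upwards. Seated in the bar it stands 68 mm above it, as tall as its twin.
- short_dog: Short bench dog, the same but 70 mm long, in the other hole of the rack (45 mm stands out). Not needed. Origin: centre of its foot.
- rack: Wooden rack fixed on the bench, 60 mm (x) by 150 mm (y), 40 mm high, with two holes 22 mm across and 25 mm deep at y = -45 and +45 mm; either dog may be in either. Origin: centre of the underside.
- block: Neck block of mid-brown wood, about 0.25 kg (0.2 to 0.35), lying flat on the board: base 50 mm (x) by 150 mm (y) by 24 mm high, with a centred upright tenon on it, 26 mm (x) by 60 mm (y), its top 50 mm above the block's underside. Its +x long side faces the bar. Origin: centre of the underside.
- plane: Small steel block plane, 160 by 50 mm, 50 mm high, standing on the bench. Leave alone. Origin: centre of its sole.
- jar: Amber glass jar with steel cap, 64 mm across, 80 mm high, on the bench. Leave alone. Origin: centre of its underside.

How it is judged:
By the outcome, as a careful person would: the job done as asked, in the order asked, and still so for the second after the job is handed in, while the arm keeps its last pose, push and grip.
It also fails if it takes over 67 s, if anything falls off the work surface, if the arm or the gripper's body presses on something with over 40 N, if the wrist force passes 120 N, or if a joint passes its speed limit or range.

## Working session

There is one attempt and no reset: what is moved stays moved. The work goes in short steps, Python scripts to look and compute and a tool call to move; the robot and the scene stay as the last step left them, time stands still between calls to the robot, and variables do not carry over. Pictures are saved under pics/ and viewed, and the job is handed in when it is done.

Besides the shell and the picture viewer there is one more tool, called after "Request:" as name(argument=value, ...) on one line, values as JSON. apply_moves: Moves the arm, as the interface text tells. Its arguments: {"type":"object","properties":{"plan":{"type":"array","items":{"type":"object","properties":{"tx":{"type":"number"},"ty":{"type":"number"},"tz":{"type":"number"},"rx":{"type":"number"},"ry":{"type":"number"},"rz":{"type":"number"},"jaw":{"type":"number"}}}},"grip_force":{"type":"number"}},"required":["plan"]}

```bash
mkdir -p pics; ls; python3 - <<'E'
from rig import env
import cv2,numpy as np
s=env.observe()
print({k:np.round(v,3).tolist() for k,v in s.items()},env.grip_depth)
for n in("scene","top","wrist"):
    d=env.get_image(n); cv2.imwrite(f"pics/{n}0.png",d["image"][:,:,::-1])
    print(n,np.round(d["intrinsics"],2).tolist(),np.round(d["world_from_camera"],4).tolist(),[k for k in d])
E
```

```text
pics
{'time_s': 0.0, 'q': [-76.849, 21.841, 74.385, 0.0, 83.862, -12.336], 'qvel': [0.06, 0.054, 0.113, 0.061, 0.09, 0.044], 'joint_efforts': [-0.0, -44.846, -23.128, -0.0, 0.005, 0.0], 'position': [0.237, -0.496, 0.231], 'tool_rot': [[0.903, 0.43, -0.0], [0.43, -0.903, 0.002], [0.0, -0.002, -1.0]], 'ft_force': [-0.873, 0.39, 0.547], 'wrist_torque': [-0.07, -0.035, -0.004], 'grip_width': 0.085} -0.0187
scene [[434.92, 0.0, 319.95], [0.0, 434.92, 242.08], [0.0, 0.0, 1.0]] [[-0.4794, -0.5954, 0.6447, 1.1114], [0.8776, -0.3264, 0.3511, 0.2938], [0.0013, 0.7341, 0.679, 0.6981], [0.0, 0.0, 0.0, 1.0]] ['image', 'intrinsics', 'world_from_camera']
top [[485.04, 0.0, 322.05], [0.0, 485.04, 242.39], [0.0, 0.0, 1.0]] [[0.0264, 0.9924, -0.1206, 0.3567], [-0.9996, 0.0252, -0.0108, -0.0587], [-0.0077, 0.1208, 0.9926, 1.2967], [0.0, 0.0, 0.0, 1.0]] ['image', 'intrinsics', 'world_from_camera']
wrist [[381.81, 0.0, 317.0], [0.0, 381.81, 242.16], [0.0, 0.0, 1.0]] [[0.4298, 0.856, 0.2873, 0.3109], [-0.9029, 0.4081, 0.1347, -0.4615], [-0.002, -0.3173, 0.9483, 0.374], [0.0, 0.0, 0.0, 1.0]] ['image', 'intrinsics', 'world_from_camera']
```

View pics/top0.png

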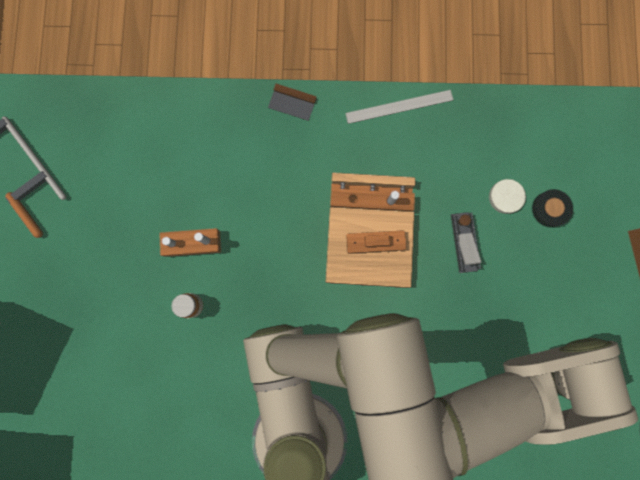

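View pics/scene0.png

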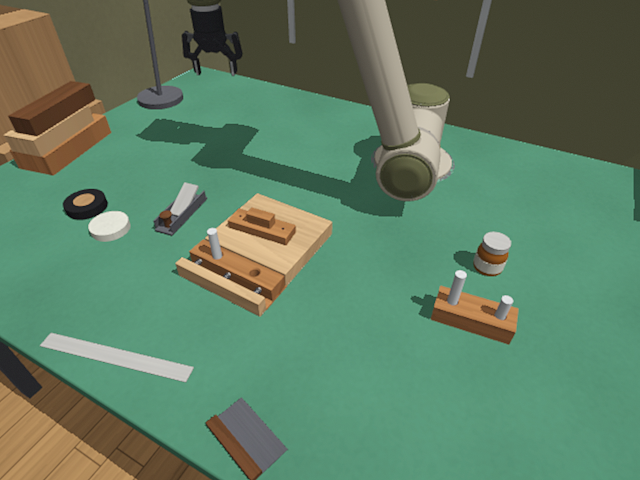

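View pics/wrist0.png

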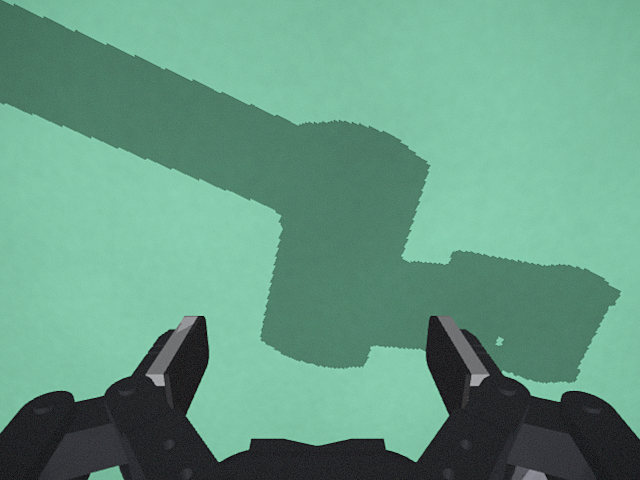

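The top view shows the rack near (190,242), with the tall dog on its right at about (200,238). It also shows the board near (372,230), the empty hole at about (352,198), the post at about (394,198) and the block at about (376,241). I'll zoom in on these.

```bash
python3 - <<'E'
import cv2
a=cv2.imread("pics/top0.png"); s=cv2.imread("pics/scene0.png")
cv2.imwrite("pics/tb.png",cv2.resize(a[165:295,315:425],None,fx=4.5,fy=4.5,interpolation=cv2.INTER_CUBIC))
cv2.imwrite("pics/tr.png",cv2.resize(a[220:270,150:240],None,fx=8,fy=8,interpolation=cv2.INTER_CUBIC))
cv2.imwrite("pics/sb.png",cv2.resize(s[185:315,170:340],None,fx=4.5,fy=4.5,interpolation=cv2.INTER_CUBIC))
cv2.imwrite("pics/sr.png",cv2.resize(s[260:350,400:530],None,fx=6,fy=6,interpolation=cv2.INTER_CUBIC))
E
```

```text
(no output)
```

View pics/tb.png

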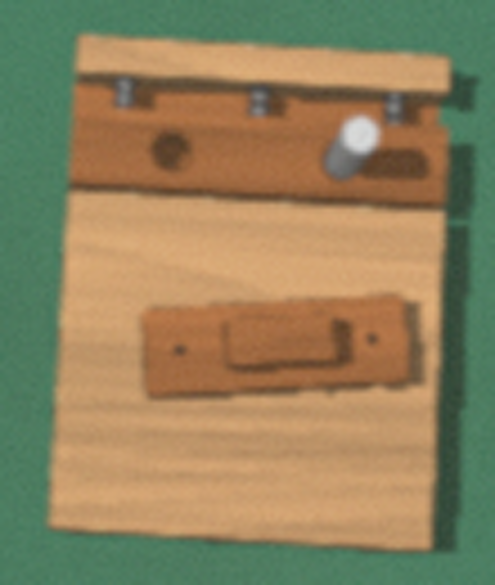

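View pics/tr.png

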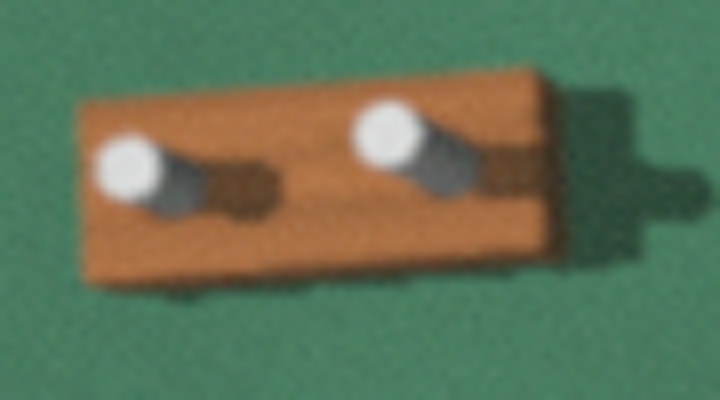

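View pics/sb.png

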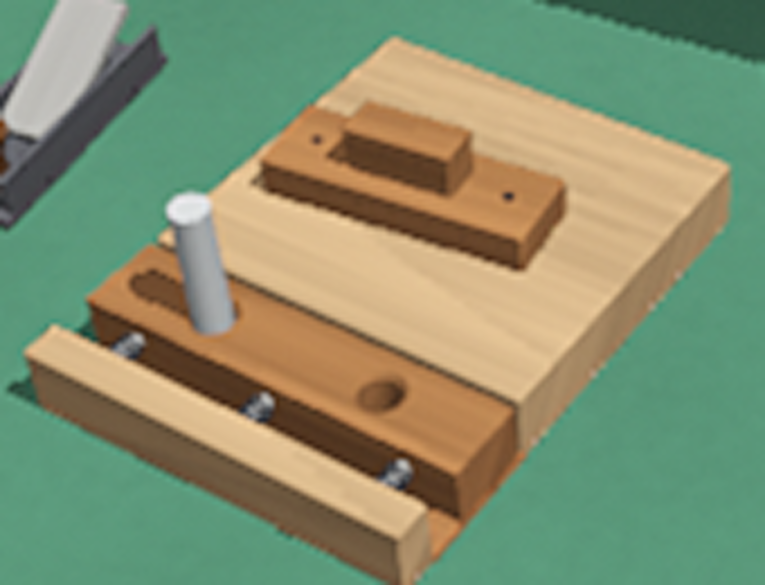

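View pics/sr.png

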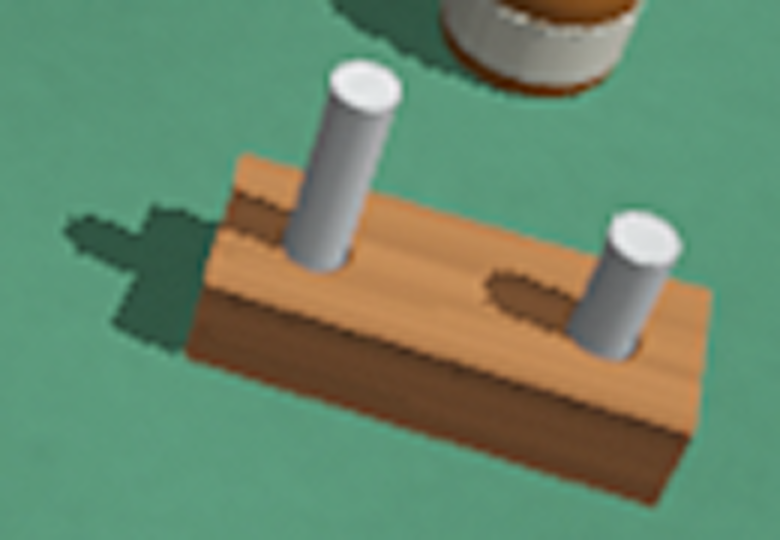

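```bash
cat > h.py <<'E'
import numpy as np, cv2
from rig import env
from scipy.optimize import least_squares
def cam(n):
    d=env.get_image(n); return d
def proj(d,P):
    T=np.linalg.inv(d["world_from_camera"]); p=(T[:3,:3]@np.atleast_2d(P).T).T+T[:3,3]
    K=d["intrinsics"]; q=np.c_[p[:,0],-p[:,1],-p[:,2]]; q=(K@q.T).T
    return q[:,:2]/q[:,2:]
def onz(d,uv,z):
    K=d["intrinsics"];T=np.array(d["world_from_camera"])
    r=np.linalg.inv(K)@np.r_[uv,1]; r=T[:3,:3]@np.array([r[0],-r[1],-r[2]])
    return T[:3,3]+r*(z-T[2,3])/r[2]
def un(c,f,o): return np.array([(c[0]+.5)/f-.5+o[0],(c[1]+.5)/f-.5+o[1]])
def fit(obs,x0):
    # obs: (camdict, uv, local xyz)
    def P(x,l): c,s=np.cos(x[2]),np.sin(x[2]); return np.array([x[0]+c*l[0]-s*l[1],x[1]+s*l[0]+c*l[1],l[2]])
    f=lambda x: np.concatenate([(proj(d,P(x,np.array(l)))[0]-uv) for d,uv,l in obs])
    r=least_squares(f,x0,loss='soft_l1'); return r.x,f(r.x).reshape(-1,2)
E
python3 - <<'E'
from h import *
t=cam("top");s=cam("scene")
TB=lambda c:un(c,4.5,(315,165));TR=lambda c:un(c,8,(150,220));SB=lambda c:un(c,4.5,(170,185));SR=lambda c:un(c,6,(400,260))
board=[(t,TB((50,527)),(-.15,.11,.04)),(t,TB((433,549)),(-.15,-.11,.04)),(t,TB((70,188)),(.058,.11,.04)),(t,TB((445,207)),(.058,-.11,.04)),
(s,SB((394,38)),(-.15,-.11,.04)),(s,SB((730,167)),(-.15,.11,.04)),(s,SB((520,405)),(.058,.11,.04))]
block=[(t,TB((142,308)),(.025,.075,.064)),(t,TB((405,295)),(.025,-.075,.064)),(t,TB((413,382)),(-.025,-.075,.064)),(t,TB((149,396)),(-.025,.075,.064)),
(s,SB((318,107)),(-.025,-.075,.064)),(s,SB((262,160)),(.025,-.075,.064)),(s,SB((520,238)),(.025,.075,.064)),(s,SB((566,183)),(-.025,.075,.064)),
(s,SB((367,101)),(-.013,-.03,.09)),(s,SB((343,130)),(.013,-.03,.09)),(s,SB((452,160)),(.013,.03,.09)),(s,SB((471,132)),(-.013,.03,.09))]
rack=[(t,TR((78,103)),(.03,.075,.04)),(t,TR((535,67)),(.03,-.075,.04)),(t,TR((550,258)),(-.03,-.075,.04)),(t,TR((86,281)),(-.03,.075,.04)),
(s,SR((240,155)),(-.03,-.075,.04)),(s,SR((711,290)),(-.03,.075,.04)),(s,SR((690,432)),(.03,.075,.04)),(s,SR((207,287)),(.03,-.075,.04))]
for n,o in(("board",board),("block",block),("rack",rack)):
    for nn,oo in((n,o),(n+"/top",[q for q in o if q[0] is t]),(n+"/scene",[q for q in o if q[0] is s])):
        x,r=fit(oo,[.4,0,0]);print(nn,np.round(x[:2]*1000,1),np.round(np.degrees(x[2]),2),"rms px",round(float(np.sqrt((r**2).mean())),2))
    x,r=fit(o,[.4,0,0]); c,q=np.cos(x[2]),np.sin(x[2])
    L=lambda a,b:np.round((x[:2]+[c*a-q*b,q*a+c*b])*1000,1)
    if n=="board":print("hole",L(.085,.05),"post",L(.085,-.05))
    if n=="rack":print("rackholes",L(0,-.045),L(0,.045))
for n,a,b,z in(("hole",TB((171,151)),SB((382,395)),.039),("posttop",TB((361,134)),SB((190,207)),.107),("dogtop",TR((388,135)),SR((366,87)),.115),("shorttop",TR((130,168)),SR((645,240)),.085)):
    print(n,np.round(onz(t,a,z)*1000,1),np.round(onz(s,b,z)*1000,1))
E
```

```text
board [ 550.5 -171.1] -1.43 rms px 1.3
board/top [ 549.6 -171.7] -1.79 rms px 1.25
board/scene [ 552.7 -168.9] -0.98 rms px 1.18
hole [ 636.7 -123.3] post [ 634.2 -223.2]
block [ 514.1 -182.5] 4.27 rms px 0.71
block/top [ 512.7 -183.8] 4.53 rms px 0.15
block/scene [ 515.8 -181. ] 3.92 rms px 0.64
rack [503.9 304. ] 5.96 rms px 0.6
rack/top [502.4 304.1] 5.45 rms px 0.43
rack/scene [505.1 304. ] 6.3 rms px 0.44
rackholes [508.5 259.2] [499.2 348.7]
hole [ 629.1 -122.6   39. ] [ 632.1 -121.7   39. ]
posttop [ 626.6 -224.4  107. ] [ 626.6 -223.8  107. ]
dogtop [507.2 259.8 115. ] [509.8 259.3 115. ]
shorttop [498.5 348.8  85. ] [500.9 348.9  85. ]
```

Request:
apply_moves(plan=[{"tx":30,"ty":35,"tz":40,"rz":0.1,"jaw":1},{"tx":65,"ty":75,"tz":70,"rz":0.22,"jaw":1},{"tx":98,"ty":112,"tz":99,"rz":0.33,"jaw":1},{"tx":130,"ty":150,"tz":99,"rz":0.44,"jaw":1},{"tx":162,"ty":187,"tz":99,"rz":0.55,"jaw":1},{"tx":194,"ty":225,"tz":99,"rz":0.66,"jaw":1},{"tx":226,"ty":262,"tz":99,"rz":0.77,"jaw":1},{"tx":258,"ty":300,"tz":99,"rz":0.88,"jaw":1},{"tx":290,"ty":337,"tz":99,"rz":1.0,"jaw":1},{"tx":320,"ty":371,"tz":99,"rz":1.1,"jaw":1},{"tx":333,"ty":386,"tz":99,"rz":1.1,"jaw":1},{"tx":333,"ty":386,"tz":99,"rz":1.1,"jaw":1}])

```text
validation failed for argument at $.pl...
```

Request:
apply_moves(plan=[{"tx":30,"ty":35,"tz":40,"rx":0,"ry":0,"rz":0.1,"jaw":1}])

```text
time_s: 0.35
position: [0.2593, -0.4682, 0.2602]
tool_rot: [[0.857, 0.516, -0.003], [0.516, -0.857, 0.008], [0.001, -0.009, -1.0]]
ft_force: [1.1, 0.0, 0.2]
grip_width: 0.0854
```

Request:
apply_moves(plan=[{"tx":30,"ty":35,"tz":20,"rx":0,"ry":0,"rz":0.12,"jaw":1},{"tx":60,"ty":70,"tz":40,"rx":0,"ry":0,"rz":0.24,"jaw":1},{"tx":92,"ty":106,"tz":60,"rx":0,"ry":0,"rz":0.36,"jaw":1},{"tx":124,"ty":142,"tz":70,"rx":0,"ry":0,"rz":0.48,"jaw":1},{"tx":156,"ty":178,"tz":70,"rx":0,"ry":0,"rz":0.6,"jaw":1},{"tx":188,"ty":214,"tz":70,"rx":0,"ry":0,"rz":0.72,"jaw":1},{"tx":220,"ty":250,"tz":70,"rx":0,"ry":0,"rz":0.84,"jaw":1},{"tx":250,"ty":286,"tz":70,"rx":0,"ry":0,"rz":0.95,"jaw":1},{"tx":280,"ty":322,"tz":70,"rx":0,"ry":0,"rz":1.0,"jaw":1},{"tx":311,"ty":358,"tz":70,"rx":0,"ry":0,"rz":1.0,"jaw":1},{"tx":311,"ty":358,"tz":70,"rx":0,"ry":0,"rz":1.0,"jaw":1}])

```text
time_s: 1.45
position: [0.5726, -0.106, 0.3293]
tool_rot: [[0.023, 1.0, -0.009], [1.0, -0.023, 0.003], [0.003, -0.009, -1.0]]
ft_force: [-1.0, 0.3, -0.1]
grip_width: 0.0854
```

```bash
python3 - <<'E'
from h import *
d=cam("wrist"); cv2.imwrite("pics/w1.png",d["image"][:,:,::-1]); print(np.round(d["world_from_camera"],3).tolist())
s=env.observe();print(s["time_s"],s["position"],s["qvel"])
E
```

```text
[[1.0, 0.019, 0.017, 0.576], [-0.024, 0.949, 0.314, -0.025], [-0.01, -0.314, 0.949, 0.473], [0.0, 0.0, 0.0, 1.0]]
1.5 [ 0.57135107 -0.10812722  0.32948858] [-3.5303917  -1.46695346  1.53255146 -0.62977834 -0.20245956 -1.24477979]
```

View pics/w1.png

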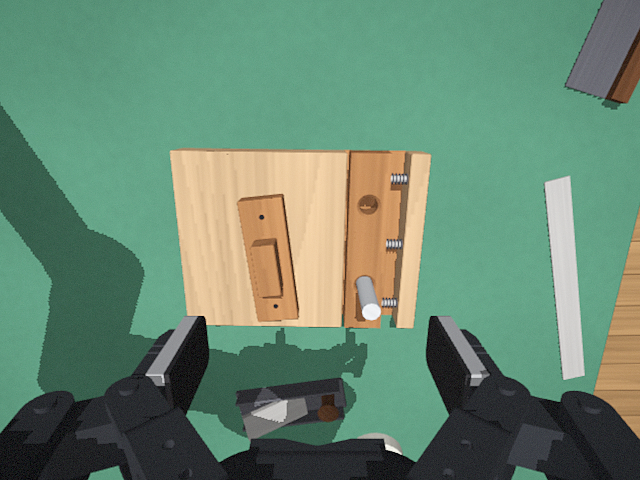

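The board is fully visible, with the hole at about (368,203), the post top at about (371,312) and the block between (237,195) and (298,322). The arm was still settling, so I'll take another picture and zoom in.

```bash
python3 - <<'E'
from h import *
import pickle
d=cam("wrist"); pickle.dump(d,open("w2.pkl","wb"))
s=env.observe();print(s["time_s"],s["position"],s["qvel"].round(2))
cv2.imwrite("pics/w2.png",cv2.resize(d["image"][140:340,160:440,::-1],None,fx=2.8,fy=2.8,interpolation=cv2.INTER_CUBIC))
E
```

```text
1.55 [ 0.57058403 -0.10951723  0.32972883] [-2.35 -0.96  0.83 -0.15 -0.01 -0.24]
```

View pics/w2.png

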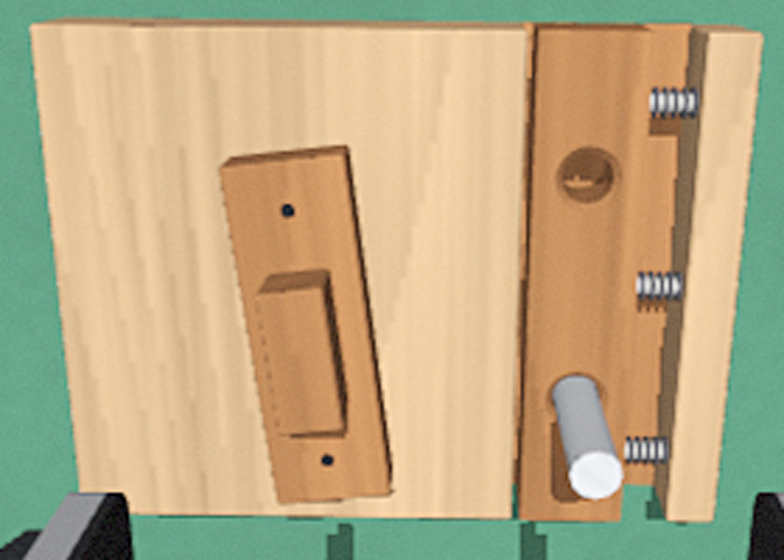

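```bash
python3 - <<'E'
from h import *
import pickle
d=pickle.load(open("w2.pkl","rb"))
W=lambda c:un(c,2.8,(160,140))
o=[(d,W(c),l) for c,l in(((33,26),(-.15,.11,.04)),((527,28),(.058,.11,.04)),((513,518),(.058,-.11,.04)),((762,33),(.15,.11,.04)),((716,521),(.15,-.11,.04)),((708,32),(.129,.11,.04)),((667,520),(.129,-.11,.04)),((535,28),(.062,.11,.039)),((521,519),(.062,-.11,.039)),((648,30),(.108,.11,.039)),((621,520),(.108,-.11,.039)))]
x,r=fit(o,[.55,-.17,0]);print("board",x[:2]*1000,np.degrees(x[2]),r.round(1).tolist())
c,q=np.cos(x[2]),np.sin(x[2])
L=lambda a,b:np.round((x[:2]+[c*a-q*b,q*a+c*b])*1000,1)
print("hole",L(.085,.05),"post",L(.085,-.05))
print("hole direct",onz(d,W((588,174)),.039),"posttop",onz(d,W((597,475)),.107),"post foot", onz(d,W((577,393)),.039))
b=[(d,W(c),l) for c,l in(((225,170),(-.025,.075,.064)),((349,156),(.025,.075,.064)),((391,493),(.025,-.075,.064)),((279,502),(-.025,-.075,.064)),((262,292),(-.013,.03,.09)),((327,283),(.013,.03,.09)),((345,431),(.013,-.03,.09)),((279,436),(-.013,-.03,.09)))]
x,r=fit(b,[.51,-.18,0]);print("block",x[:2]*1000,np.degrees(x[2]),r.round(1).tolist())
E
```

```text
board [ 542.95702286 -172.26434819] -1.7359122306617012 [[-11.0, 0.0], [0.1, 0.4], [-0.1, 0.7], [-0.3, -0.9], [-0.9, 0.3], [-0.1, -0.7], [0.2, 0.5], [0.8, 0.3], [0.1, -0.1], [2.1, -0.1], [0.2, -0.1]]
hole [ 629.4 -124.9] post [ 626.4 -224.8]
hole direct [ 0.62932378 -0.12311161  0.039     ] posttop [ 0.62640102 -0.22533887  0.107     ] post foot [ 0.62623368 -0.22148832  0.039     ]
block [ 514.40598318 -183.70645164] 3.8209173326462182 [[-0.6, -1.9], [0.6, -1.0], [0.3, 1.0], [-0.7, 0.9], [-1.1, 0.2], [0.0, 1.3], [0.4, -0.3], [0.7, -0.2]]
```

Request:
apply_moves(plan=[{"tx":-6,"ty":40,"tz":-10,"rx":0,"ry":0,"rz":0,"jaw":1},{"tx":-12,"ty":85,"tz":-30,"rx":0,"ry":0,"rz":0,"jaw":1},{"tx":-18,"ty":128,"tz":-50,"rx":0,"ry":0,"rz":0,"jaw":1},{"tx":-26,"ty":171,"tz":-70,"rx":0,"ry":0,"rz":0,"jaw":1},{"tx":-34,"ty":214,"tz":-90,"rx":0,"ry":0,"rz":0,"jaw":1},{"tx":-42,"ty":257,"tz":-110,"rx":0,"ry":0,"rz":0,"jaw":1},{"tx":-50,"ty":300,"tz":-130,"rx":0,"ry":0,"rz":0,"jaw":1},{"tx":-58,"ty":340,"tz":-145,"rx":0,"ry":0,"rz":0,"jaw":1},{"tx":-62,"ty":369,"tz":-155,"rx":0,"ry":0,"rz":0,"jaw":1},{"tx":-62,"ty":369,"tz":-155,"rx":0,"ry":0,"rz":0,"jaw":1},{"tx":-62,"ty":369,"tz":-155,"rx":0,"ry":0,"rz":0,"jaw":1}])

```text
time_s: 2.65
position: [0.5088, 0.2585, 0.175]
tool_rot: [[0.028, 1.0, -0.009], [1.0, -0.028, 0.001], [0.001, -0.01, -1.0]]
ft_force: [0.3, -0.2, 1.2]
grip_width: 0.0851
```

```bash
python3 - <<'E'
from h import *
import pickle
d=cam("wrist");cv2.imwrite("pics/w3.png",d["image"][:,:,::-1]); pickle.dump(d,open("w3.pkl","wb"))
s=env.observe();print(s["time_s"],s["position"],s["qvel"].round(2),s["tool_rot"].round(4).tolist())
E
```

```text
2.7 [0.5091114  0.25803839 0.1752498 ] [-0.79 -0.4  -0.19  0.03 -0.03  0.14] [[0.0286, 0.9996, -0.0088], [0.9996, -0.0286, 0.0016], [0.0013, -0.0089, -1.0]]
```

View pics/w3.png

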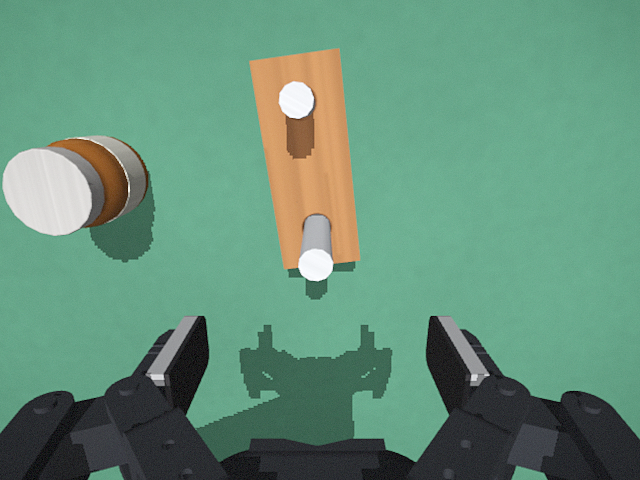

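The wrist view shows the tall dog's top at (316,265), almost centred between the fingers. The jar is at about (70,190), clear of the gripper.

```bash
python3 - <<'E'
from h import *
import pickle
d=pickle.load(open("w3.pkl","rb"))
print(onz(d,(316,265),.115),onz(d,(317,222),.04))
E
```

```text
[0.50808807 0.25834191 0.115     ] [0.50803193 0.26320382 0.04      ]
```

Request:
apply_moves(plan=[{"tx":-1,"ty":1,"tz":-30,"rx":-0.001,"ry":-0.009,"rz":0,"jaw":1},{"tx":-1,"ty":1,"tz":-65,"rx":-0.001,"ry":-0.009,"rz":0,"jaw":1},{"tx":-1,"ty":1,"tz":-90,"rx":-0.001,"ry":-0.009,"rz":0,"jaw":1},{"tx":-1,"ty":1,"tz":-99,"rx":-0.001,"ry":-0.009,"rz":0,"jaw":1},{"tx":-1,"ty":1,"tz":-99,"rx":-0.001,"ry":-0.009,"rz":0,"jaw":0},{"tx":-1,"ty":1,"tz":-99,"rx":-0.001,"ry":-0.009,"rz":0,"jaw":-1},{"tx":-1,"ty":1,"tz":-99,"rx":-0.001,"ry":-0.009,"rz":0,"jaw":-1},{"tx":-1,"ty":1,"tz":-99,"rx":-0.001,"ry":-0.009,"rz":0,"jaw":-1},{"tx":-1,"ty":1,"tz":-99,"rx":-0.001,"ry":-0.009,"rz":0,"jaw":-1},{"tx":-1,"ty":1,"tz":-99,"rx":-0.001,"ry":-0.009,"rz":0,"jaw":-1},{"tx":-1,"ty":1,"tz":-99,"rx":-0.001,"ry":-0.009,"rz":0,"jaw":-1}], grip_force=50)

```text
time_s: 3.8
position: [0.5084, 0.2592, 0.0772]
tool_rot: [[0.028, 1.0, 0.002], [1.0, -0.028, 0.001], [0.001, 0.001, -1.0]]
ft_force: [-1.5, -0.6, 6.5]
grip_width: 0.0189
```

```bash
python3 - <<'E'
from h import *
import pickle
d=cam("wrist");cv2.imwrite("pics/w4.png",d["image"][:,:,::-1])
s=env.observe();print(s["time_s"],s["position"],s["tool_rot"].round(4).tolist(),s["grip_width"],s["ft_force"],s["wrist_torque"])
E
```

```text
3.85 [0.50835518 0.25921905 0.07716691] [[0.0283, 0.9996, 0.0015], [0.9996, -0.0283, 0.0009], [0.0009, 0.0014, -1.0]] 0.018823487451889435 [-0.63644382 -0.62027644  6.46974828] [-0.09524489  0.24177812 -0.06249668]
```

View pics/w4.png

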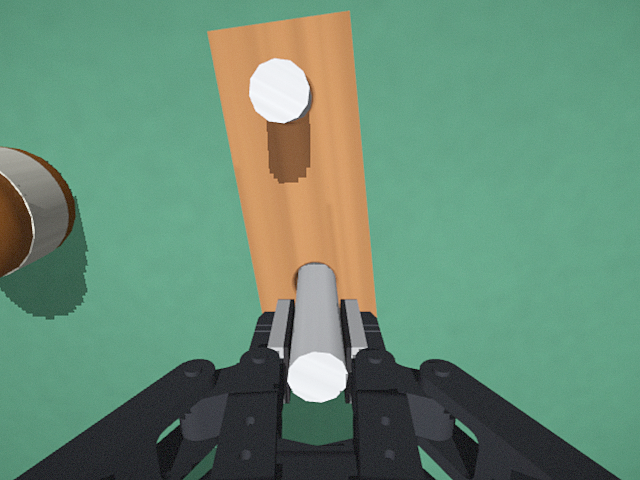

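Request:
apply_moves(plan=[{"tx":0,"ty":0,"tz":15,"rx":0,"ry":0,"rz":0,"jaw":-1},{"tx":0,"ty":0,"tz":50,"rx":0,"ry":0,"rz":0,"jaw":-1},{"tx":0,"ty":0,"tz":90,"rx":0,"ry":0,"rz":0,"jaw":-1},{"tx":5,"ty":-20,"tz":115,"rx":0,"ry":0,"rz":0,"jaw":-1},{"tx":18,"ty":-60,"tz":120,"rx":0,"ry":0,"rz":0,"jaw":-1},{"tx":31,"ty":-100,"tz":120,"rx":0,"ry":0,"rz":0,"jaw":-1},{"tx":45,"ty":-143,"tz":120,"rx":0,"ry":0,"rz":0,"jaw":-1},{"tx":58,"ty":-186,"tz":120,"rx":0,"ry":0,"rz":0,"jaw":-1},{"tx":72,"ty":-229,"tz":120,"rx":0,"ry":0,"rz":0,"jaw":-1},{"tx":86,"ty":-272,"tz":120,"rx":0,"ry":0,"rz":0,"jaw":-1},{"tx":96,"ty":-302,"tz":120,"rx":0,"ry":0,"rz":0,"jaw":-1}])

```text
time_s: 4.95
position: [0.6048, -0.0455, 0.197]
tool_rot: [[0.03, 1.0, 0.001], [1.0, -0.03, 0.001], [0.001, 0.001, -1.0]]
ft_force: [-0.5, 0.6, -1.2]
grip_width: 0.0186
```

```bash
python3 - <<'E'
from h import *
s=env.observe();print(s["time_s"],s["position"],s["tool_rot"].round(4).tolist(),s["grip_width"],s["ft_force"],s["wrist_torque"])
E
```

```text
4.95 [ 0.60476343 -0.0455473   0.19702105] [[0.0299, 0.9996, 0.0013], [0.9996, -0.0299, 0.0006], [0.0006, 0.0013, -1.0]] 0.018573715784643986 [-0.52044521  0.60338983 -1.19014643] [ 0.01191543  0.02334183 -0.02732822]
```

Request:
apply_moves(plan=[{"tx":12,"ty":-38,"tz":-5,"rx":0,"ry":-0.001,"rz":0,"jaw":-1},{"tx":24.5,"ty":-78,"tz":-25,"rx":0,"ry":-0.001,"rz":0,"jaw":-1},{"tx":24.5,"ty":-78,"tz":-60,"rx":0,"ry":-0.001,"rz":0,"jaw":-1},{"tx":24.5,"ty":-78,"tz":-75,"rx":0,"ry":-0.001,"rz":0,"jaw":-1},{"tx":24.5,"ty":-78,"tz":-75,"rx":0,"ry":-0.001,"rz":0,"jaw":-1},{"tx":24.5,"ty":-78,"tz":-75,"rx":0,"ry":-0.001,"rz":0,"jaw":-1}])

```text
time_s: 5.55
position: [0.6296, -0.1235, 0.1227]
tool_rot: [[0.03, 1.0, 0.003], [1.0, -0.03, 0.0], [0.0, 0.003, -1.0]]
ft_force: [0.3, -0.3, -0.2]
grip_width: 0.019
```

```bash
python3 - <<'E'
from h import *
import pickle
s=env.observe();print(s["time_s"],s["position"],s["tool_rot"].round(4).tolist(),s["grip_width"],s["ft_force"],s["wrist_torque"])
D={n:cam(n) for n in("wrist","scene","top")}; pickle.dump(D,open("d5.pkl","wb"))
cv2.imwrite("pics/w5.png",D["wrist"]["image"][:,:,::-1])
cv2.imwrite("pics/s5.png",cv2.resize(D["scene"]["image"][150:320,170:340,::-1],None,fx=3.5,fy=3.5,interpolation=cv2.INTER_CUBIC))
E
```

```text
5.55 [ 0.62956324 -0.12347071  0.12271448] [[0.0296, 0.9996, 0.003], [0.9996, -0.0296, 0.0003], [0.0004, 0.003, -1.0]] 0.018971253793877586 [ 0.25748902 -0.29927998 -0.22226044] [ 0.01571292 -0.06478407  0.01432988]
```

View pics/w5.png

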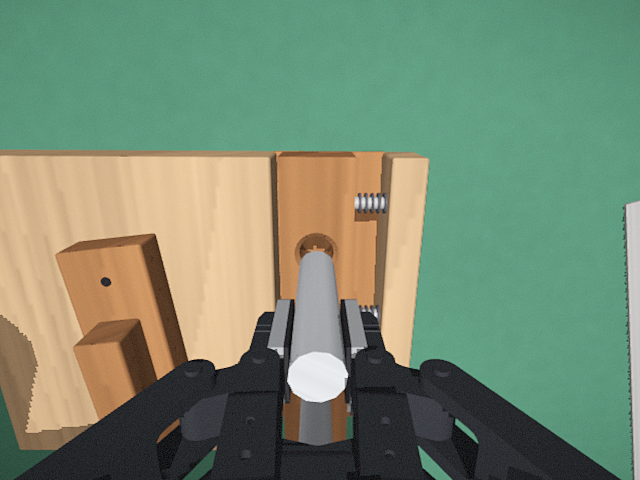

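View pics/s5.png

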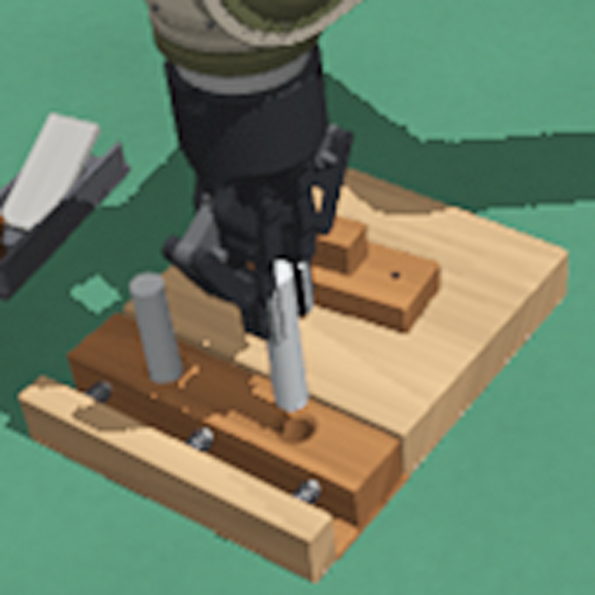

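```bash
python3 - <<'E'
from h import *
import pickle
D=pickle.load(open("d5.pkl","rb"));d=D["wrist"]
a=np.linspace(0,2*np.pi,73)
def circ(x,y,z,r): return np.c_[x+r*np.cos(a),y+r*np.sin(a),0*a+z]
im=d["image"][:,:,::-1].copy()
im=cv2.resize(im[210:290,260:380],None,fx=6,fy=6,interpolation=cv2.INTER_CUBIC)
for c,col in((circ(.6295,-.1235,.039,.014),(255,0,0)),(circ(.6295,-.1235,.036,.011),(255,255,0)),(circ(.6296,-.1235,.0607,.010),(0,255,0))):
    p=proj(d,c); cv2.polylines(im,[np.int32(((p+.5-[260,210])*6))],True,col,1)
cv2.imwrite("pics/w5z.png",im)
E
```

```text
(no output)
```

View pics/w5z.png

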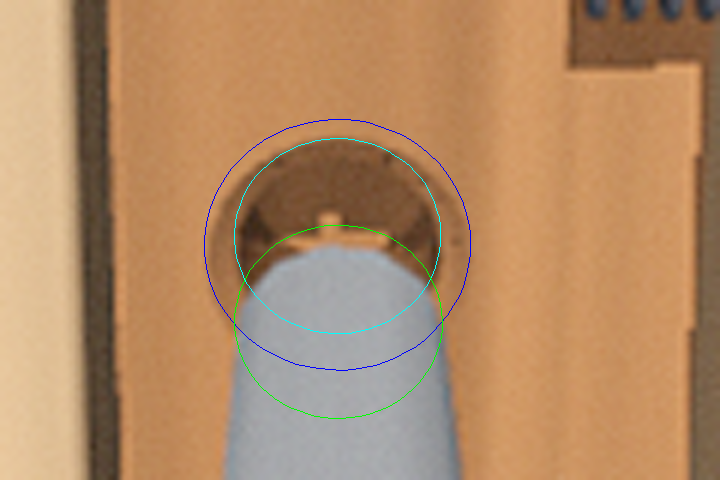

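Request:
apply_moves(plan=[{"tx":0,"ty":-1,"tz":-8,"rx":0,"ry":-0.003,"rz":0,"jaw":-1},{"tx":0,"ty":-1,"tz":-16,"rx":0,"ry":-0.003,"rz":0,"jaw":-1},{"tx":0,"ty":-1,"tz":-20,"rx":0,"ry":-0.003,"rz":0,"jaw":-1},{"tx":0,"ty":-1,"tz":-24,"rx":0,"ry":-0.003,"rz":0,"jaw":-1},{"tx":0,"ty":-1,"tz":-28,"rx":0,"ry":-0.003,"rz":0,"jaw":-1},{"tx":0,"ty":-1,"tz":-30,"rx":0,"ry":-0.003,"rz":0,"jaw":-1},{"tx":0,"ty":-1,"tz":-30,"rx":0,"ry":-0.003,"rz":0,"jaw":-1}])

```text
time_s: 6.4
position: [0.6297, -0.1244, 0.0932]
tool_rot: [[0.029, 1.0, 0.007], [1.0, -0.029, -0.0], [0.0, 0.007, -1.0]]
ft_force: [0.5, 0.2, -1.1]
grip_width: 0.019
```

```bash
python3 - <<'E'
from h import *
s=env.observe();print(s["time_s"],s["position"],s["tool_rot"].round(4).tolist(),s["grip_width"],s["ft_force"],s["wrist_torque"])
D={n:cam(n) for n in("wrist","scene")}
cv2.imwrite("pics/w6.png",D["wrist"]["image"][:,:,::-1])
E
```

```text
6.4 [ 0.62973111 -0.12441893  0.09323031] [[0.0294, 0.9995, 0.0073], [0.9996, -0.0294, -0.0002], [0.0, 0.0073, -1.0]] 0.01902978178942273 [ 0.53214888  0.2108856  -1.09942479] [-0.0165403   0.00830409  0.00773767]
```

View pics/w6.png

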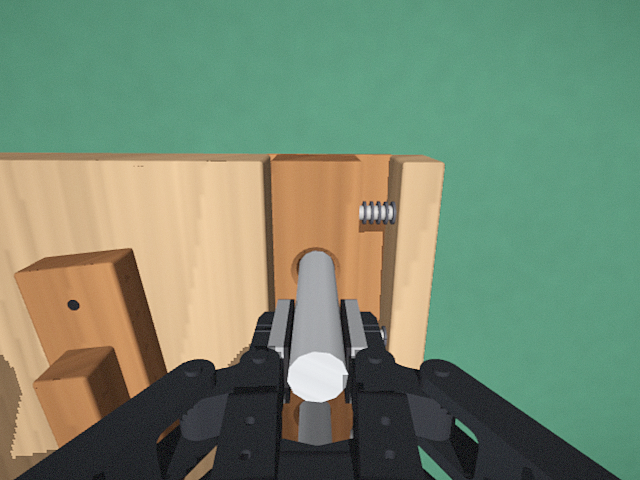

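The foot is inside the hole rim at about (317,262), and the forces are near zero. I'll continue down and correct the small tilt.

Request:
apply_moves(plan=[{"tx":0,"ty":0,"tz":-4,"rx":0,"ry":0.007,"rz":0,"jaw":-1},{"tx":0,"ty":0,"tz":-8,"rx":0,"ry":0.007,"rz":0,"jaw":-1},{"tx":0,"ty":0,"tz":-12,"rx":0,"ry":0.007,"rz":0,"jaw":-1},{"tx":0,"ty":0,"tz":-16,"rx":0,"ry":0.007,"rz":0,"jaw":-1},{"tx":0,"ty":0,"tz":-19,"rx":0,"ry":0.007,"rz":0,"jaw":-1},{"tx":0,"ty":0,"tz":-21,"rx":0,"ry":0.007,"rz":0,"jaw":-1},{"tx":0,"ty":0,"tz":-22,"rx":0,"ry":0.007,"rz":0,"jaw":-1},{"tx":0,"ty":0,"tz":-22,"rx":0,"ry":0.007,"rz":0,"jaw":-1}])

```text
time_s: 7.3
position: [0.6299, -0.1245, 0.0716]
tool_rot: [[0.029, 1.0, 0.001], [1.0, -0.029, -0.0], [-0.0, 0.001, -1.0]]
ft_force: [-0.6, 0.1, -0.5]
grip_width: 0.0189
```

Request:
apply_moves(plan=[{"tx":0,"ty":0,"tz":-1.5,"rx":0,"ry":0,"rz":0,"jaw":-1},{"tx":0,"ty":0,"tz":-2.5,"rx":0,"ry":0,"rz":0,"jaw":-1},{"tx":0,"ty":0,"tz":-3,"rx":0,"ry":0,"rz":0,"jaw":-1},{"tx":0,"ty":0,"tz":-3,"rx":0,"ry":0,"rz":0,"jaw":-1}])

```text
time_s: 7.7
position: [0.6302, -0.1246, 0.0692]
tool_rot: [[0.029, 1.0, 0.002], [1.0, -0.029, -0.001], [-0.001, 0.002, -1.0]]
ft_force: [-0.5, 0.9, 4.4]
grip_width: 0.0188
```

Request:
apply_moves(plan=[{"tx":0,"ty":0,"tz":0,"rx":0,"ry":0,"rz":0,"jaw":0},{"tx":0,"ty":0,"tz":0,"rx":0,"ry":0,"rz":0,"jaw":1},{"tx":0,"ty":0,"tz":0,"rx":0,"ry":0,"rz":0,"jaw":1},{"tx":0,"ty":0,"tz":0,"rx":0,"ry":0,"rz":0,"jaw":1},{"tx":0,"ty":0,"tz":25,"rx":0,"ry":0,"rz":0,"jaw":1},{"tx":0,"ty":0,"tz":65,"rx":0,"ry":0,"rz":0,"jaw":1},{"tx":-20,"ty":5,"tz":110,"rx":0,"ry":0,"rz":0,"jaw":1},{"tx":-50,"ty":15,"tz":140,"rx":0,"ry":0,"rz":0,"jaw":1},{"tx":-70,"ty":20,"tz":160,"rx":0,"ry":0,"rz":0,"jaw":1},{"tx":-70,"ty":20,"tz":160,"rx":0,"ry":0,"rz":0,"jaw":1},{"tx":-70,"ty":20,"tz":160,"rx":0,"ry":0,"rz":0,"jaw":1}])

```text
time_s: 8.8
position: [0.5602, -0.1046, 0.2292]
tool_rot: [[0.029, 1.0, 0.003], [1.0, -0.029, -0.001], [-0.001, 0.003, -1.0]]
ft_force: [-1.1, 0.1, -0.4]
grip_width: 0.0857
```

```bash
python3 - <<'E'
from h import *
import pickle
s=env.observe();print(s["time_s"],s["position"],s["tool_rot"].round(4).tolist(),s["grip_width"],s["ft_force"],s["wrist_torque"])
D={n:cam(n) for n in("wrist","scene","top")}; pickle.dump(D,open("d7.pkl","wb"))
cv2.imwrite("pics/w7.png",D["wrist"]["image"][:,:,::-1])
cv2.imwrite("pics/s7.png",cv2.resize(D["scene"]["image"][150:320,170:340,::-1],None,fx=3.5,fy=3.5,interpolation=cv2.INTER_CUBIC))
E
```

```text
8.8 [ 0.56024371 -0.1045917   0.22923802] [[0.0295, 0.9996, 0.0026], [0.9996, -0.0295, -0.0011], [-0.001, 0.0026, -1.0]] 0.08566934377607825 [-1.09279094  0.11736535 -0.44843589] [0.00823364 0.00701539 0.00840019]
```

View pics/w7.png

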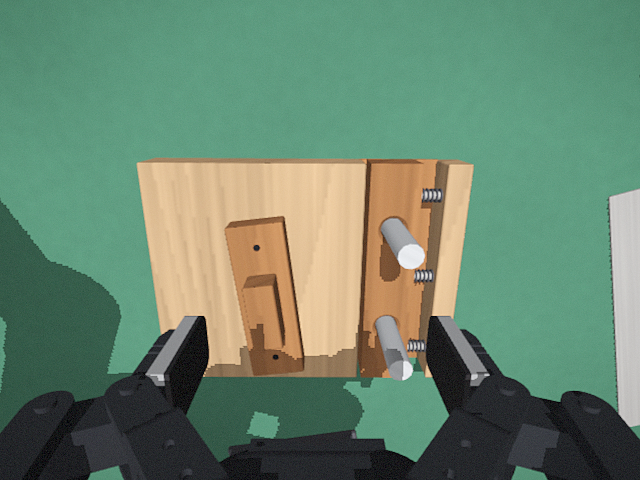

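View pics/s7.png

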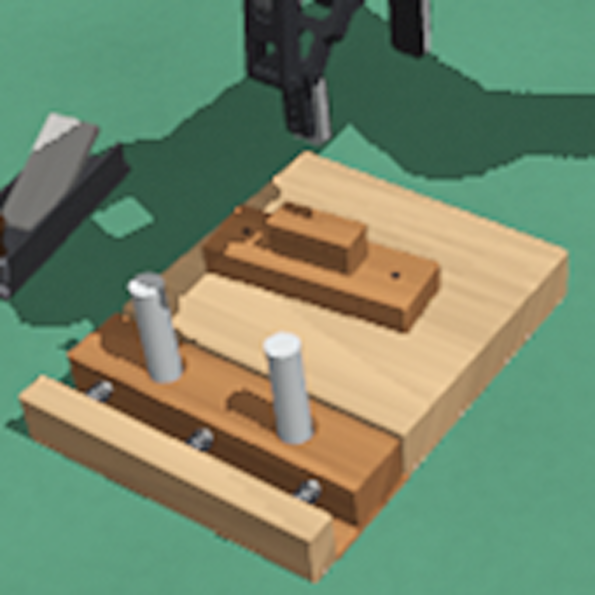

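Both dogs stand in the bar at the same height: the wrist view puts their tops at (411,256) and (400,370). Next I'll overlay the estimated poses on this picture to check the block and the fence line.

```bash
cat > ov.py <<'E'
from h import *
def box(x,y,yaw,sx,sy,z):
    c,s=np.cos(yaw),np.sin(yaw); 
    return np.array([[x+c*a*sx-s*b*sy,y+s*a*sx+c*b*sy,z] for a,b in((-.5,-.5),(.5,-.5),(.5,.5),(-.5,.5))])
def circ(x,y,z,r):
    a=np.linspace(0,2*np.pi,73); return np.c_[x+r*np.cos(a),y+r*np.sin(a),0*a+z]
def overlay(d,shapes,crop,f,fn):
    u0,v0,u1,v1=crop
    im=cv2.resize(d["image"][v0:v1,u0:u1,::-1],None,fx=f,fy=f,interpolation=cv2.INTER_CUBIC)
    for P,col in shapes:
        p=proj(d,P); cv2.polylines(im,[np.int32(np.round((p+.5-[u0,v0])*f))],True,col,1)
    cv2.imwrite(fn,im)
E
python3 - <<'E'
from ov import *
import pickle
d=pickle.load(open("d7.pkl","rb"))["wrist"]
B=(.5144,-.1835,np.radians(3.9))
by=np.radians(-1.7)
sh=[(box(*B,.05,.15,.064),(255,0,0)),(box(*B,.026,.06,.09),(255,255,0)),(circ(.6295,-.1245,.107,.01),(0,255,0)),(circ(.6264,-.2247,.107,.01),(0,255,0))]
c,s=np.cos(by),np.sin(by)
H=np.array([.6295,-.1245]);bc=H-np.array([-s*.05,c*.05])
sh.append((box(bc[0],bc[1],by,.046,.22,.039),(0,0,255)))
overlay(d,sh,(220,150,480,390),3,"pics/w7o.png")
E
```

```text
(no output)
```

View pics/w7o.png

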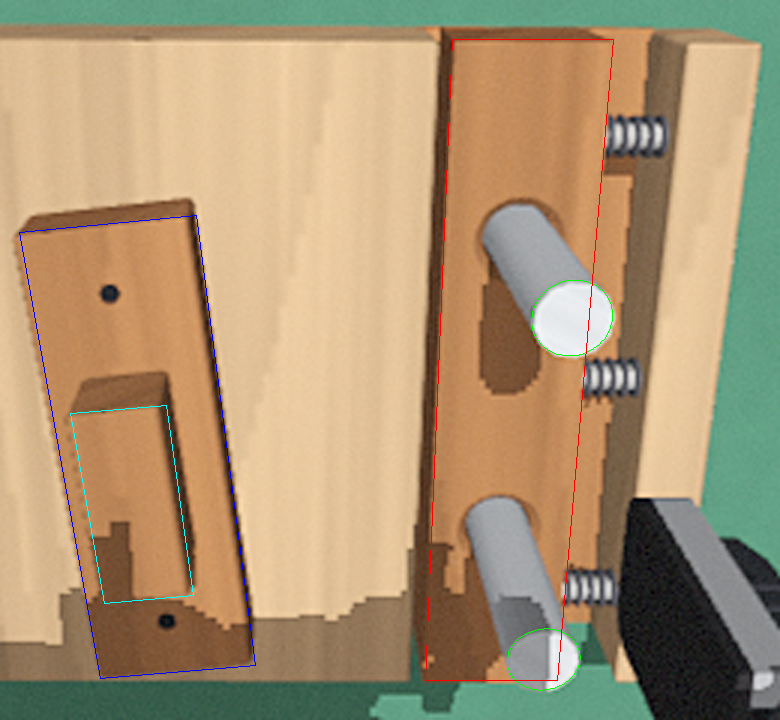

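The overlay agrees with the picture for the block, its tenon, the bar and both dog tops. Next I'll grasp the tenon.

Request:
apply_moves(plan=[{"tx":-20,"ty":-35,"tz":-10,"rx":0,"ry":0.002,"rz":0.05,"jaw":1},{"tx":-46,"ty":-79,"tz":-40,"rx":0,"ry":0.002,"rz":0.098,"jaw":1},{"tx":-46,"ty":-79,"tz":-80,"rx":0,"ry":0.002,"rz":0.098,"jaw":1},{"tx":-46,"ty":-79,"tz":-120,"rx":0,"ry":0.002,"rz":0.098,"jaw":1},{"tx":-46,"ty":-79,"tz":-145,"rx":0,"ry":0.002,"rz":0.098,"jaw":1},{"tx":-46,"ty":-79,"tz":-155,"rx":0,"ry":0.002,"rz":0.098,"jaw":1},{"tx":-46,"ty":-79,"tz":-162,"rx":0,"ry":0.002,"rz":0.098,"jaw":1},{"tx":-46,"ty":-79,"tz":-162,"rx":0,"ry":0.002,"rz":0.098,"jaw":1},{"tx":-46,"ty":-79,"tz":-162,"rx":0,"ry":0.002,"rz":0.098,"jaw":1}])

```text
time_s: 9.85
position: [0.5151, -0.1839, 0.0667]
tool_rot: [[-0.069, 0.998, -0.001], [0.998, 0.069, -0.001], [-0.001, -0.001, -1.0]]
ft_force: [0.2, 0.2, -0.2]
grip_width: 0.0854
```

```bash
python3 - <<'E'
from h import *
s=env.observe();print(s["time_s"],s["position"],s["tool_rot"].round(4).tolist(),s["grip_width"],s["ft_force"],s["wrist_torque"])
D=cam("wrist"); cv2.imwrite("pics/w8.png",D["image"][:,:,::-1])
E
```

```text
9.85 [ 0.51506769 -0.18392711  0.06666187] [[-0.0687, 0.9976, -0.0006], [0.9976, 0.0687, -0.001], [-0.001, -0.0006, -1.0]] 0.08537070106701158 [ 0.19942357  0.23731324 -0.21698653] [-0.02468963 -0.01098324  0.0140597 ]
```

View pics/w8.png

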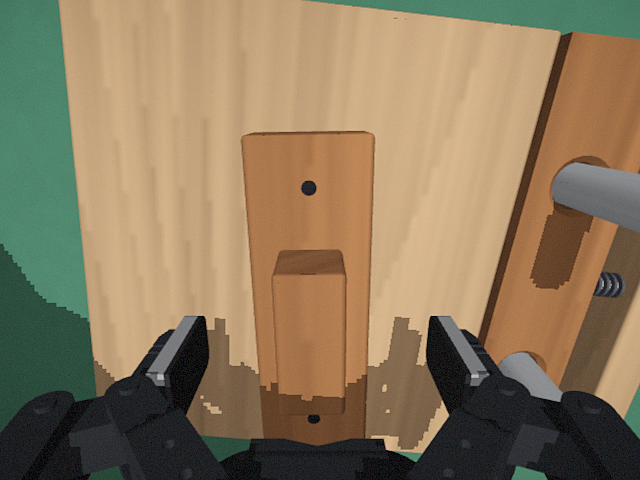

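The tenon at (274–346, 273–413) sits squarely between the open fingers, so I'll close the gripper.

Request:
apply_moves(plan=[{"tx":-1,"ty":0,"tz":0,"rx":0,"ry":0,"rz":0,"jaw":0},{"tx":-1,"ty":0,"tz":0,"rx":0,"ry":0,"rz":0,"jaw":-0.3},{"tx":-1,"ty":0,"tz":0,"rx":0,"ry":0,"rz":0,"jaw":-1},{"tx":-1,"ty":0,"tz":0,"rx":0,"ry":0,"rz":0,"jaw":-1},{"tx":-1,"ty":0,"tz":0,"rx":0,"ry":0,"rz":0,"jaw":-1},{"tx":-1,"ty":0,"tz":0,"rx":0,"ry":0,"rz":0,"jaw":-1}], grip_force=60)

```text
time_s: 10.5
position: [0.5141, -0.184, 0.0672]
tool_rot: [[-0.069, 0.998, 0.0], [0.998, 0.069, -0.002], [-0.002, 0.0, -1.0]]
ft_force: [-1.2, 0.2, 5.1]
grip_width: 0.025
```

```bash
python3 - <<'E'
from h import *
s=env.observe();print(s["time_s"],s["position"],s["tool_rot"].round(4).tolist(),s["grip_width"],s["ft_force"],s["wrist_torque"])
D=cam("wrist"); cv2.imwrite("pics/w9.png",D["image"][:,:,::-1])
E
```

```text
10.5 [ 0.51414254 -0.18403222  0.06719474] [[-0.0687, 0.9976, 0.0001], [0.9976, 0.0687, -0.0015], [-0.0015, 0.0, -1.0]] 0.024961253513084307 [-1.19430095  0.16271256  5.08643524] [0.08394992 0.16100215 0.03618421]
```

View pics/w9.png

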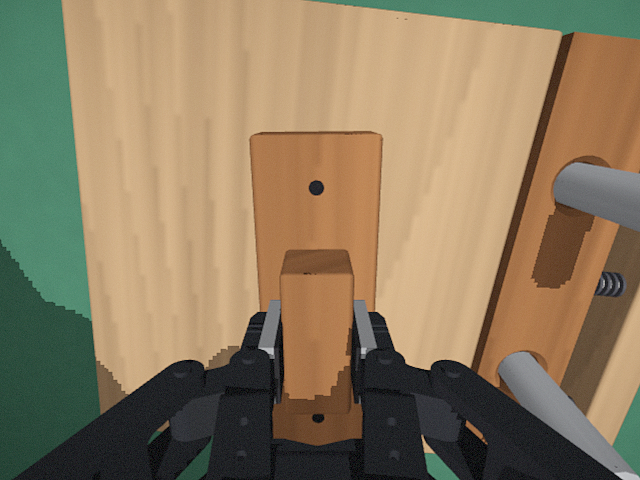

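Request:
apply_moves(plan=[{"tx":0,"ty":0,"tz":0.3,"rx":0,"ry":0,"rz":0,"jaw":-1},{"tx":8,"ty":1,"tz":0.3,"rx":0,"ry":0,"rz":-0.02,"jaw":-1},{"tx":18,"ty":3,"tz":0.3,"rx":0,"ry":0,"rz":-0.05,"jaw":-1},{"tx":28,"ty":5,"tz":0.3,"rx":0,"ry":0,"rz":-0.08,"jaw":-1},{"tx":38,"ty":7,"tz":0.3,"rx":0,"ry":0,"rz":-0.099,"jaw":-1},{"tx":48,"ty":9,"tz":0.3,"rx":0,"ry":0,"rz":-0.099,"jaw":-1},{"tx":57,"ty":10,"tz":0.3,"rx":0,"ry":0,"rz":-0.099,"jaw":-1},{"tx":65,"ty":10.5,"tz":0.3,"rx":0,"ry":0,"rz":-0.099,"jaw":-1},{"tx":69,"ty":10.5,"tz":0.3,"rx":0,"ry":0,"rz":-0.099,"jaw":-1},{"tx":70,"ty":10.5,"tz":0.3,"rx":0,"ry":0,"rz":-0.099,"jaw":-1},{"tx":70,"ty":10.5,"tz":0.3,"rx":0,"ry":0,"rz":-0.099,"jaw":-1}])

```text
time_s: 11.65
position: [0.5843, -0.1735, 0.0672]
tool_rot: [[0.03, 1.0, 0.0], [1.0, -0.03, -0.001], [-0.001, 0.0, -1.0]]
ft_force: [0.3, -1.0, -2.6]
grip_width: 0.025
```

```bash
python3 - <<'E'
from ov import *
import pickle
s=env.observe();print(s["time_s"],s["position"],s["tool_rot"].round(4).tolist(),s["grip_width"],s["ft_force"],s["wrist_torque"])
D={n:cam(n) for n in("wrist","scene","top")}; pickle.dump(D,open("d10.pkl","wb"))
cv2.imwrite("pics/w10.png",D["wrist"]["image"][:,:,::-1])
cv2.imwrite("pics/s10.png",cv2.resize(D["scene"]["image"][150:320,170:340,::-1],None,fx=3.5,fy=3.5,interpolation=cv2.INTER_CUBIC))
E
```

```text
11.65 [ 0.5843232  -0.17346761  0.06719949] [[0.0302, 0.9995, 0.0003], [0.9995, -0.0302, -0.0013], [-0.0013, 0.0004, -1.0]] 0.02496329177354195 [ 0.30950373 -0.95161144 -2.56959433] [-0.0303     -0.05146268 -0.01706096]
```

View pics/w10.png

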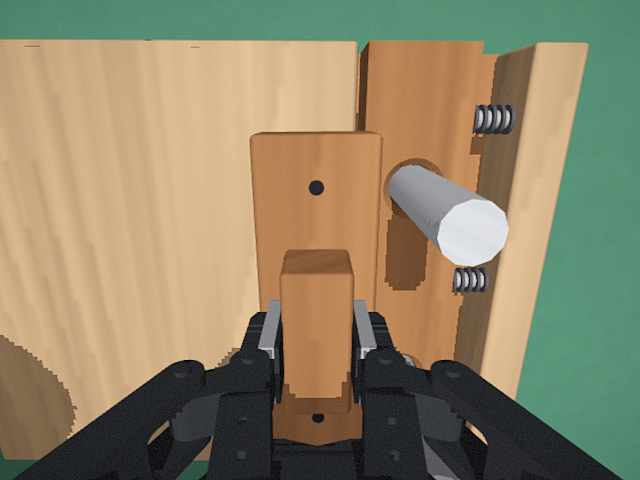

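View pics/s10.png

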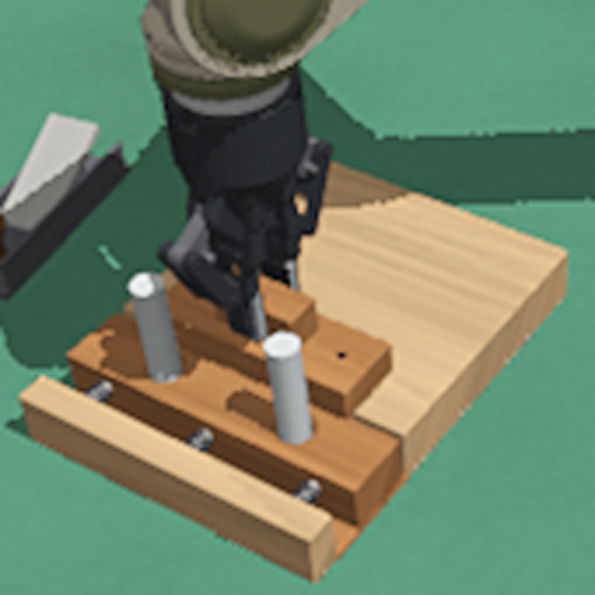

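The block is square to the bar. The gap from its face to the dog at (410,180) is about 8 mm, and the bar hasn't moved. I'll approach slowly and watch the force.

Request:
apply_moves(plan=[{"tx":2,"ty":0,"tz":-0.3,"rx":0,"ry":0,"rz":0,"jaw":-1},{"tx":4,"ty":-0.1,"tz":-0.3,"rx":0,"ry":0,"rz":0,"jaw":-1},{"tx":6,"ty":-0.2,"tz":-0.3,"rx":0,"ry":0,"rz":0,"jaw":-1},{"tx":7,"ty":-0.2,"tz":-0.3,"rx":0,"ry":0,"rz":0,"jaw":-1},{"tx":7,"ty":-0.2,"tz":-0.3,"rx":0,"ry":0,"rz":0,"jaw":-1}])

```text
time_s: 12.3
position: [0.5911, -0.1738, 0.0672]
tool_rot: [[0.03, 1.0, -0.0], [1.0, -0.03, -0.002], [-0.002, 0.0, -1.0]]
ft_force: [-3.8, -0.3, 3.4]
grip_width: 0.025
```

Request:
apply_moves(plan=[{"tx":1,"ty":0,"tz":0,"rx":0,"ry":0,"rz":0,"jaw":-1},{"tx":2,"ty":-0.1,"tz":0,"rx":0,"ry":0,"rz":0,"jaw":-1},{"tx":2,"ty":-0.1,"tz":0,"rx":0,"ry":0,"rz":0,"jaw":-1}])

```text
time_s: 12.6
position: [0.5931, -0.1739, 0.0672]
tool_rot: [[0.03, 1.0, -0.0], [1.0, -0.03, -0.001], [-0.001, -0.0, -1.0]]
ft_force: [-3.3, 0.3, 2.6]
grip_width: 0.0249
```

Request:
apply_moves(plan=[{"tx":1,"ty":0,"tz":0,"rx":0,"ry":0,"rz":0,"jaw":-1},{"tx":1,"ty":0,"tz":0,"rx":0,"ry":0,"rz":0,"jaw":-1}])

```text
time_s: 12.8
position: [0.594, -0.1739, 0.0672]
tool_rot: [[0.03, 1.0, -0.0], [1.0, -0.03, -0.001], [-0.001, -0.0, -1.0]]
ft_force: [-4.7, 0.4, 3.6]
grip_width: 0.0249
```

Request:
apply_moves(plan=[{"tx":1,"ty":0,"tz":0,"rx":0,"ry":0,"rz":0,"jaw":-1},{"tx":1,"ty":0,"tz":0,"rx":0,"ry":0,"rz":0,"jaw":-1}])

```text
time_s: 13.0
position: [0.5948, -0.1739, 0.0672]
tool_rot: [[0.031, 1.0, -0.001], [1.0, -0.031, -0.001], [-0.001, -0.001, -1.0]]
ft_force: [-6.2, 0.1, 4.0]
grip_width: 0.0251
```

Request:
apply_moves(plan=[{"tx":1,"ty":0,"tz":0.1,"rx":0,"ry":0,"rz":0,"jaw":-1},{"tx":2,"ty":-0.1,"tz":0.2,"rx":0,"ry":0,"rz":0,"jaw":-1},{"tx":2,"ty":-0.1,"tz":0.2,"rx":0,"ry":0,"rz":0,"jaw":-1}])

```text
time_s: 13.3
position: [0.5963, -0.1739, 0.0672]
tool_rot: [[0.031, 1.0, -0.003], [1.0, -0.031, -0.001], [-0.001, -0.003, -1.0]]
ft_force: [-6.4, 0.1, 2.7]
grip_width: 0.0251
```

```bash
python3 - <<'E'
from ov import *
import pickle
s=env.observe();print(s["time_s"],s["position"],s["tool_rot"].round(4).tolist(),s["grip_width"],s["ft_force"],s["wrist_torque"])
D={n:cam(n) for n in("wrist","scene","top")}; pickle.dump(D,open("d11.pkl","wb"))
cv2.imwrite("pics/w11.png",D["wrist"]["image"][:,:,::-1])
cv2.imwrite("pics/s11.png",cv2.resize(D["scene"]["image"][210:310,180:300,::-1],None,fx=6,fy=6,interpolation=cv2.INTER_CUBIC))
E
```

```text
13.3 [ 0.59634235 -0.17386007  0.06720731] [[0.0308, 0.9995, -0.0025], [0.9995, -0.0308, -0.0009], [-0.001, -0.0025, -1.0]] 0.02509614615744253 [-6.4199368   0.10403643  2.74725906] [ 0.0279248   1.16472223 -0.17511453]
```

View pics/w11.png

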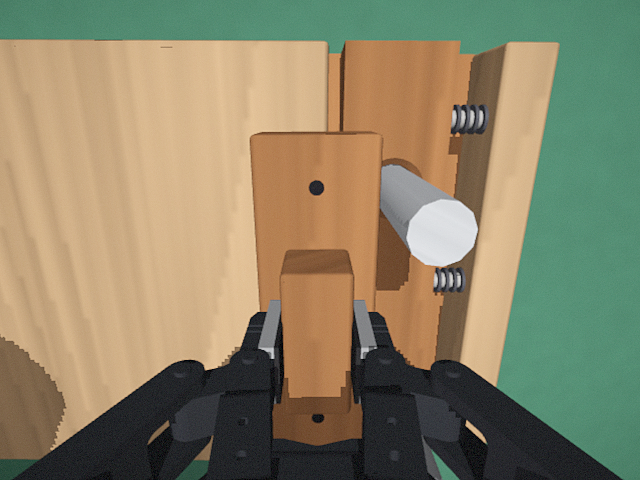

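View pics/s11.png

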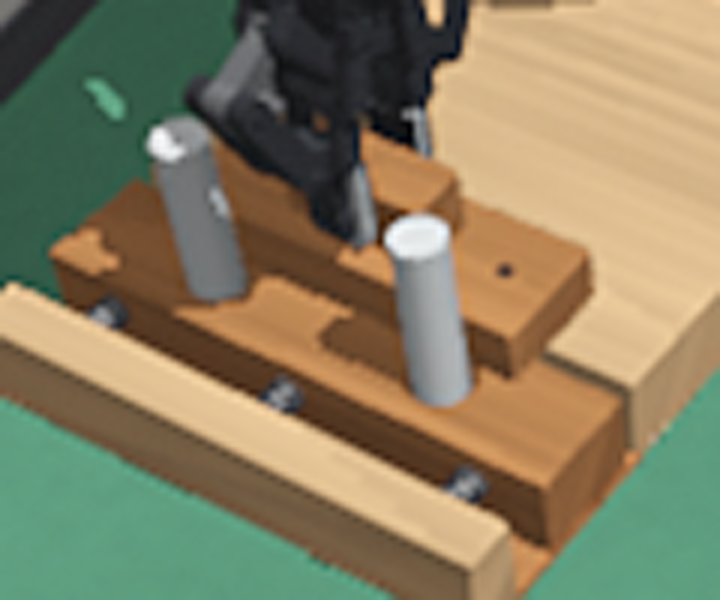

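```bash
cat > gap.py <<'E'
from ov import *
import pickle,sys
n=sys.argv[1]; refs=["d10.pkl",n] 
ims=[]
for r in refs:
    d=pickle.load(open(r,"rb"))["wrist"]
    row=55; g=cv2.GaussianBlur(d["image"],(3,3),0)[row-4:row+5].astype(float).mean(0)
    cv2.imwrite("pics/gap_"+r[:-4]+".png",cv2.resize(d["image"][35:85,300:560,::-1],None,fx=3,fy=3,interpolation=cv2.INTER_CUBIC))
    print(r,[(u,int(g[u,0])) for u in range(318,376,2)])
    print([(u,int(g[u,0])) for u in range(440,600,3)])
E
python3 gap.py d11.pkl; python3 -c "
import cv2,numpy as np
a=[cv2.imread(f'pics/gap_{n}.png') for n in('d10','d11')]
cv2.imwrite('pics/gap.png',np.vstack(a))"
```

```text
d10.pkl [(318, 214), (320, 214), (322, 215), (324, 216), (326, 218), (328, 220), (330, 220), (332, 219), (334, 218), (336, 217), (338, 217), (340, 216), (342, 216), (344, 216), (346, 215), (348, 215), (350, 215), (352, 216), (354, 208), (356, 177), (358, 158), (360, 120), (362, 80), (364, 79), (366, 76), (368, 124), (370, 172), (372, 174), (374, 177)]
[(440, 183), (443, 185), (446, 183), (449, 179), (452, 176), (455, 173), (458, 175), (461, 179), (464, 181), (467, 184), (470, 189), (473, 194), (476, 195), (479, 190), (482, 175), (485, 153), (488, 155), (491, 155), (494, 156), (497, 133), (500, 108), (503, 103), (506, 102), (509, 107), (512, 115), (515, 116), (518, 116), (521, 119), (524, 115), (527, 113), (530, 112), (533, 139), (536, 199), (539, 212), (542, 214), (545, 213), (548, 211), (551, 210), (554, 209), (557, 209), (560, 208), (563, 207), (566, 205), (569, 203), (572, 202), (575, 200), (578, 200), (581, 202), (584, 203), (587, 126), (590, 83), (593, 84), (596, 84), (599, 84)]
d11.pkl [(318, 212), (320, 212), (322, 213), (324, 207), (326, 178), (328, 147), (330, 166), (332, 16
[... 188 characters left out ...]
187), (366, 186), (368, 188), (370, 187), (372, 186), (374, 184)]
[(440, 180), (443, 182), (446, 186), (449, 191), (452, 194), (455, 189), (458, 182), (461, 153), (464, 156), (467, 156), (470, 156), (473, 127), (476, 104), (479, 100), (482, 103), (485, 111), (488, 114), (491, 115), (494, 117), (497, 113), (500, 111), (503, 123), (506, 193), (509, 209), (512, 213), (515, 212), (518, 210), (521, 209), (524, 209), (527, 208), (530, 208), (533, 206), (536, 204), (539, 202), (542, 201), (545, 199), (548, 199), (551, 201), (554, 204), (557, 152), (560, 82), (563, 83), (566, 84), (569, 83), (572, 83), (575, 83), (578, 83), (581, 83), (584, 83), (587, 82), (590, 82), (593, 83), (596, 81), (599, 83)]
```

View pics/gap.png

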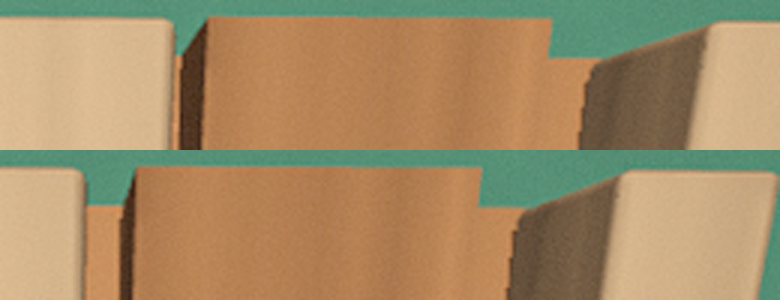

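The board edge and rail shifted about 29.4 px between pictures, while the bar shifted 23.2 px. At 2.45 px/mm that puts the bar about 2.5 mm back, with 6.4 N on the wrist. It needs about 2.5 mm more.

Request:
apply_moves(plan=[{"tx":1,"ty":0,"tz":0,"rx":0,"ry":0.001,"rz":0,"jaw":-1},{"tx":2,"ty":-0.1,"tz":0,"rx":0,"ry":0.001,"rz":0,"jaw":-1},{"tx":2.7,"ty":-0.1,"tz":0,"rx":0,"ry":0.001,"rz":0,"jaw":-1},{"tx":2.7,"ty":-0.1,"tz":0,"rx":0,"ry":0.001,"rz":0,"jaw":-1},{"tx":2.7,"ty":-0.1,"tz":0,"rx":0,"ry":0.001,"rz":0,"jaw":-1},{"tx":2.7,"ty":-0.1,"tz":0,"rx":0,"ry":0.001,"rz":0,"jaw":-1}])

```text
time_s: 14.05
position: [0.5979, -0.1739, 0.0672]
tool_rot: [[0.031, 0.999, -0.006], [1.0, -0.031, -0.0], [-0.001, -0.006, -1.0]]
ft_force: [-9.8, 0.5, 6.5]
grip_width: 0.0246
```

```bash
python3 - <<'E'
from ov import *
import pickle
F=[]
D={}
for n in("wrist","scene","top","wrist"):
    s=env.observe();F.append(np.r_[s["position"][0]*1000,s["ft_force"],s["wrist_torque"]].round(2)); D[n]=cam(n)
print(*F,sep="\n"); print(s["time_s"],s["position"],s["tool_rot"].round(4).tolist(),s["grip_width"])
pickle.dump(D,open("d12.pkl","wb"))
cv2.imwrite("pics/w12.png",D["wrist"]["image"][:,:,::-1])
cv2.imwrite("pics/s12.png",cv2.resize(D["scene"]["image"][210:310,180:300,::-1],None,fx=6,fy=6,interpolation=cv2.INTER_CUBIC))
def cross(g,lo,hi,lev,):
    g=g[lo:hi]; i=[k for k in range(len(g)-1) if (g[k]-lev)*(g[k+1]-lev)<=0]
    return [round(lo+k+(lev-g[k])/(g[k+1]-g[k]+1e-9),2) for k in i]
for f in("d10.pkl","d11.pkl","d12.pkl"):
    im=pickle.load(open(f,"rb"))["wrist"]["image"]
    g=cv2.GaussianBlur(im,(3,3),0)[51:60].astype(float).mean(0)[:,0]
    print(f,"all crossings of 130:",cross(g,300,600,130))
E
```

```text
[ 5.9795e+02 -9.8200e+00  4.8000e-01  6.4700e+00  8.0000e-02  1.7300e+00
 -2.8000e-01]
[ 5.9794e+02 -9.9000e+00  1.0500e+00  6.4100e+00  2.0000e-02  1.7900e+00
 -2.5000e-01]
[ 5.9796e+02 -1.0580e+01  1.8000e-01  6.6600e+00 -0.0000e+00  1.7600e+00
 -3.1000e-01]
[ 5.9796e+02 -1.0300e+01 -2.9000e-01  6.5700e+00 -1.0000e-02  1.7700e+00
 -2.8000e-01]
14.2 [ 0.59795709 -0.17389257  0.06725353] [[0.0313, 0.9995, -0.0061], [0.9995, -0.0313, -0.0004], [-0.0006, -0.006, -1.0]] 0.024703231329244058
d10.pkl all crossings of 130: [np.float64(359.72), np.float64(368.16), np.float64(497.26), np.float64(532.51), np.float64(586.9)]
d11.pkl all crossings of 130: [np.float64(340.08), np.float64(344.8), np.float64(472.85), np.float64(503.25), np.float64(557.55)]
d12.pkl all crossings of 130: [np.float64(340.09), np.float64(344.18), np.float64(470.22), np.float64(499.66), np.float64(554.14)]
```

View pics/w12.png

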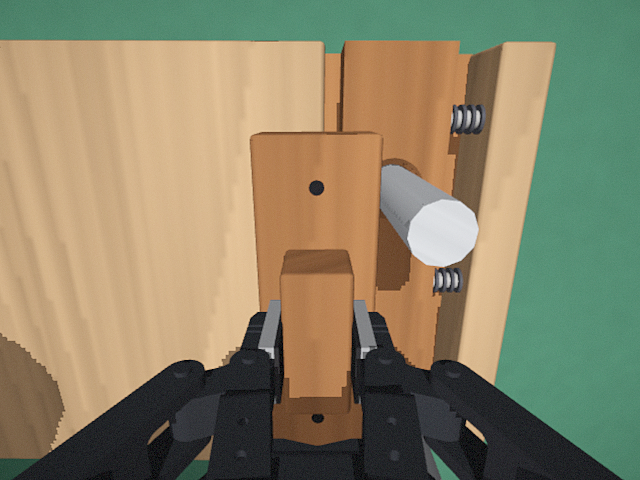

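View pics/s12.png

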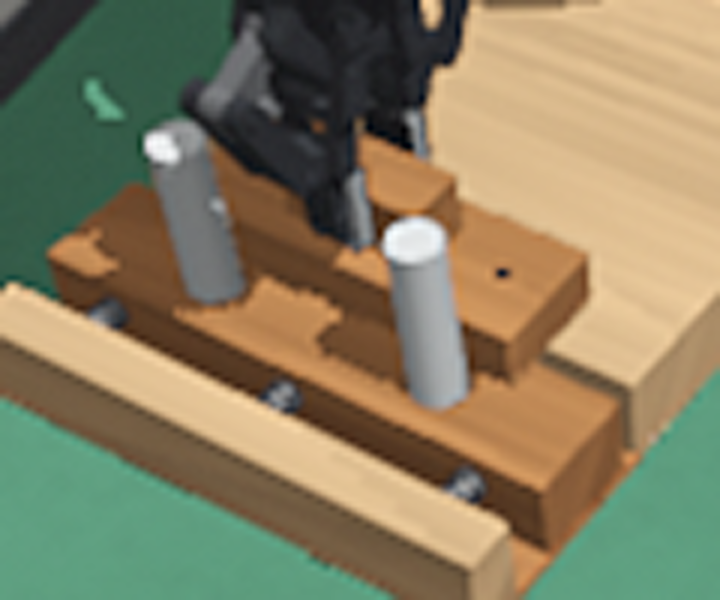

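The bar is about 3.6 mm back with 10 N total. About 3 N of that is rubbing, because the tool has pitched slightly (0.35°) and presses down with 6 N. I'll level it, ease the downforce and go a little further.

Request:
apply_moves(plan=[{"tx":1,"ty":0,"tz":0.2,"rx":0,"ry":-0.006,"rz":0,"jaw":-1},{"tx":1.8,"ty":-0.1,"tz":0.3,"rx":0,"ry":-0.01,"rz":0,"jaw":-1},{"tx":2.3,"ty":-0.1,"tz":0.3,"rx":0,"ry":-0.01,"rz":0,"jaw":-1},{"tx":2.3,"ty":-0.1,"tz":0.3,"rx":0,"ry":-0.01,"rz":0,"jaw":-1},{"tx":2.3,"ty":-0.1,"tz":0.3,"rx":0,"ry":-0.01,"rz":0,"jaw":-1},{"tx":2.3,"ty":-0.1,"tz":0.3,"rx":0,"ry":-0.01,"rz":0,"jaw":-1}])

```text
time_s: 14.85
position: [0.5986, -0.1738, 0.0672]
tool_rot: [[0.032, 0.999, -0.0], [0.999, -0.032, 0.001], [0.0, -0.0, -1.0]]
ft_force: [-10.6, 1.1, 6.3]
grip_width: 0.0249
```

```bash
cat > st.py <<'E'
from ov import *
import pickle,sys
F=[];D={};k=sys.argv[1]
for n in("scene","top","wrist"):
    s=env.observe();F.append(np.r_[s["position"][0]*1000,s["ft_force"],s["wrist_torque"]].round(2).tolist()); D[n]=cam(n)
print(*F,sep="\n"); print(s["time_s"],s["position"],s["tool_rot"].round(4).tolist(),s["grip_width"])
pickle.dump(D,open(f"d{k}.pkl","wb"))
cv2.imwrite(f"pics/w{k}.png",D["wrist"]["image"][:,:,::-1])
cv2.imwrite(f"pics/s{k}.png",cv2.resize(D["scene"]["image"][210:310,180:300,::-1],None,fx=6,fy=6,interpolation=cv2.INTER_CUBIC))
def edges(f):
    im=pickle.load(open(f,"rb"))["wrist"]["image"]
    g=cv2.GaussianBlur(im,(3,3),0)[51:60].astype(float).mean(0)[:,0]
    r=[]
    for lo,hi in((335,600),):
        i=[k for k in range(lo,hi) if (g[k]-130)*(g[k+1]-130)<=0]; r+= [k+(130-g[k])/(g[k+1]-g[k]+1e-9) for k in i]
    return np.array(r)
a,b=edges("d10.pkl"),edges(f"d{k}.pkl"); print(a,b)
sc=(a[-1]-a[-2])/21  # rail top 21 mm wide
print("px/mm",sc,(b[-1]-b[-2])/21,"bar mm",((a[-2]-b[-2]+a[-1]-b[-1])/2-(a[1]-b[1]))/2.44)
E
python3 st.py 13
```

```text
[598.56, -10.64, 1.11, 6.27, -0.04, 2.15, -0.33]
[598.56, -11.54, -0.76, 6.27, -0.01, 2.15, -0.32]
[598.56, -11.0, 0.56, 5.13, -0.06, 2.1, -0.35]
14.95 [ 0.59856154 -0.17383996  0.06718717] [[0.0319, 0.9995, -0.0005], [0.9995, -0.0319, 0.0005], [0.0005, -0.0005, -1.0]] 0.02474398862604342
[359.71672355 368.15853659 497.25892857 532.51461988 586.9048913 ] [338.62043796 343.45       467.60150376 497.0952381  551.19469027]
px/mm 2.590012924826478 2.576164389059881 bar mm 4.449284765555496
```

Request:
apply_moves(plan=[{"tx":1.2,"ty":0,"tz":0.3,"rx":0,"ry":-0.003,"rz":-0.001,"jaw":-1},{"tx":2.2,"ty":-0.1,"tz":0.3,"rx":0,"ry":-0.006,"rz":-0.002,"jaw":-1},{"tx":2.2,"ty":-0.1,"tz":0.3,"rx":0,"ry":-0.006,"rz":-0.002,"jaw":-1},{"tx":2.2,"ty":-0.1,"tz":0.3,"rx":0,"ry":-0.006,"rz":-0.002,"jaw":-1},{"tx":2.2,"ty":-0.1,"tz":0.3,"rx":0,"ry":-0.006,"rz":-0.002,"jaw":-1}])

```text
time_s: 15.5
position: [0.5989, -0.1738, 0.0672]
tool_rot: [[0.034, 0.999, 0.001], [0.999, -0.034, 0.001], [0.001, 0.001, -1.0]]
ft_force: [-12.7, -0.6, 6.2]
grip_width: 0.0249
```

```bash
python3 st.py 14
```

```text
[598.93, -12.7, -0.55, 6.16, -0.1, 2.31, -0.36]
[598.93, -12.06, -0.35, 5.39, -0.12, 2.27, -0.32]
[598.91, -12.45, -0.48, 5.74, -0.1, 2.3, -0.39]
15.6 [ 0.59890517 -0.17379404  0.06716013] [[0.0344, 0.9994, 0.0007], [0.9994, -0.0344, 0.0014], [0.0014, 0.0006, -1.0]] 0.024927572244697365
[359.71672355 368.15853659 497.25892857 532.51461988 586.9048913 ] [337.71978022 342.56896552 466.00847458 495.25560538 549.28279883]
px/mm 2.590012924826478 2.57272349774624 bar mm 4.856960007404097
```

View pics/w14.png

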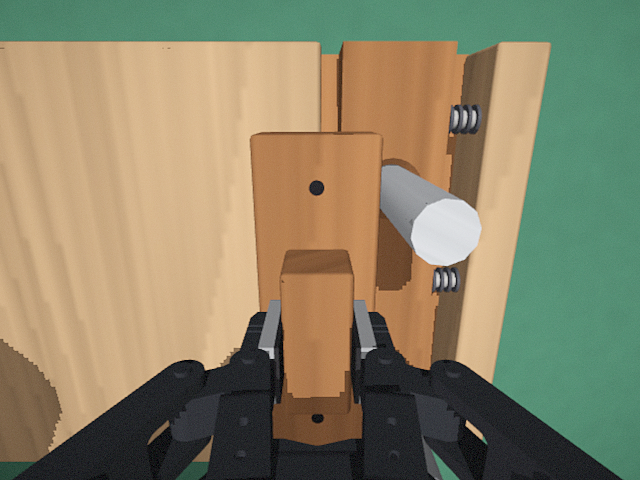

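View pics/s14.png

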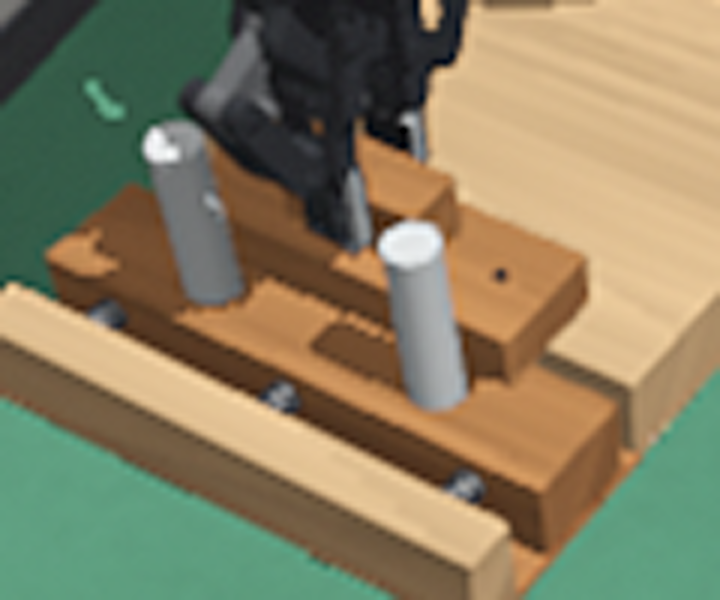

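```bash
python3 - <<'E'
from ov import *
import pickle
ims=[]
for k in(10,12,14):
    d=pickle.load(open(f"d{k}.pkl","rb"))
    im=d["scene"]["image"]
    ims.append(cv2.resize(im[225:285,195:265,::-1],None,fx=5.5,fy=5.5,interpolation=cv2.INTER_CUBIC))
    t=d["top"]["image"]
    ims.append(cv2.resize(t[185:215,335:405,::-1],None,fx=5.5,fy=5.5,interpolation=cv2.INTER_CUBIC))
L=np.vstack([ims[0],ims[1]]);M=np.vstack([ims[4],ims[5]])
cv2.imwrite("pics/lean.png",np.hstack([L,M]))
E
```

```text
(no output)
```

View pics/lean.png

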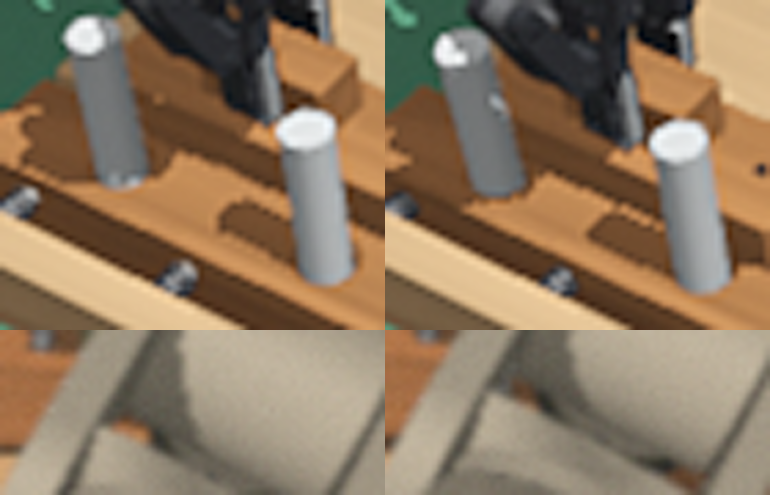

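```bash
python3 - <<'E'
from ov import *
import pickle
from cv2 import matchTemplate
d={k:pickle.load(open(f"d{k}.pkl","rb"))["scene"] for k in(10,11,12,13,14)}
base=d[10]; g=lambda k:cv2.cvtColor(d[k]["image"],cv2.COLOR_RGB2GRAY)
def J(P):return proj(base,P)[0]
# local px per 1mm along bar x for tops and bar top edge points
n=np.array([np.cos(np.radians(-1.75)),np.sin(np.radians(-1.75)),0])
for nm,P in(("post top",[.6264,-.2247,.107]),("dog top",[.6295,-.1245,.107]),("bar end edge (z.039)",[.655,-.068,.039])):
    P=np.array(P);uv=J(P);dv=(J(P+.001*n)-uv)
    c=np.round(uv).astype(int);w=9
    up=8
    A=cv2.resize(g(10)[c[1]-w:c[1]+w+1,c[0]-w:c[0]+w+1],None,fx=up,fy=up,interpolation=cv2.INTER_CUBIC)
    for k in(11,12,13,14):
        B=cv2.resize(g(k)[c[1]-w-7:c[1]+w+8,c[0]-w-7:c[0]+w+8],None,fx=up,fy=up,interpolation=cv2.INTER_CUBIC)
        r=matchTemplate(B,A,cv2.TM_CCOEFF_NORMED);_,m,_,l=cv2.minMaxLoc(r)
        s=np.array(l)/up-7
        print(nm,k,"shift px",s,"along x mm",round(float(s@dv/(dv@dv)),2),"score",round(m,2))
E
```

```text
post top 11 shift px [-2.75   2.375] along x mm 8.56 score 0.83
post top 12 shift px [-3.25   2.875] along x mm 10.22 score 0.83
post top 13 shift px [-3.5    2.875] along x mm 10.67 score 0.84
post top 14 shift px [-3.625  2.875] along x mm 10.89 score 0.85
dog top 11 shift px [-0.875  1.125] along x mm 3.28 score 0.73
dog top 12 shift px [-1.5   1.75] along x mm 5.34 score 0.73
dog top 13 shift px [-2.     2.125] along x mm 6.78 score 0.75
dog top 14 shift px [-2.125  2.375] along x mm 7.4 score 0.76
bar end edge (z.039) 11 shift px [-0.375  0.5  ] along x mm 1.42 score 0.95
bar end edge (z.039) 12 shift px [-0.5   0.75] along x mm 2.04 score 0.9
bar end edge (z.039) 13 shift px [-0.625  0.75 ] along x mm 2.23 score 0.89
bar end edge (z.039) 14 shift px [-0.625  0.875] along x mm 2.45 score 0.87
```

The bar is at about 4.8 mm with 12.4 N. The z torque shows the post carrying more of the load than the new dog, so I'll yaw the block slightly toward the dog and see how it responds.

Request:
apply_moves(plan=[{"tx":1,"ty":0,"tz":0.3,"rx":0,"ry":-0.003,"rz":-0.003,"jaw":-1},{"tx":2.0,"ty":-0.1,"tz":0.4,"rx":0,"ry":-0.005,"rz":-0.008,"jaw":-1},{"tx":2.0,"ty":-0.1,"tz":0.4,"rx":0,"ry":-0.005,"rz":-0.008,"jaw":-1},{"tx":2.0,"ty":-0.1,"tz":0.4,"rx":0,"ry":-0.005,"rz":-0.008,"jaw":-1},{"tx":2.0,"ty":-0.1,"tz":0.4,"rx":0,"ry":-0.005,"rz":-0.008,"jaw":-1}])

```text
time_s: 16.15
position: [0.5992, -0.1738, 0.0672]
tool_rot: [[0.042, 0.999, 0.001], [0.999, -0.042, 0.002], [0.002, 0.001, -1.0]]
ft_force: [-11.3, -1.2, 4.6]
grip_width: 0.0249
```

```bash
python3 st.py 15; python3 - <<'E'
import pickle,cv2,numpy as np
a=[pickle.load(open(f"d{k}.pkl","rb"))["wrist"]["image"][150:280,370:520,::-1] for k in(11,15)]
cv2.imwrite("pics/dl.png",cv2.resize(np.hstack(a),None,fx=2.6,fy=2.6,interpolation=cv2.INTER_CUBIC))
E
```

```text
[599.21, -11.34, -1.17, 4.56, -0.16, 2.12, -0.05]
[599.24, -10.68, 0.23, 4.33, -0.14, 2.13, -0.01]
[599.22, -11.1, 0.4, 4.33, -0.13, 2.15, -0.06]
16.25 [ 0.59921928 -0.17378957  0.06718203] [[0.0423, 0.9991, 0.0012], [0.9991, -0.0423, 0.002], [0.0021, 0.0011, -1.0]] 0.024894445605219178
[359.71672355 368.15853659 497.25892857 532.51461988 586.9048913 ] [335.72067039 340.33836858 463.91764706 492.36363636 546.39944904]
px/mm 2.590012924826478 2.5731339367714825 bar mm 5.126247905188354
```

View pics/dl.png

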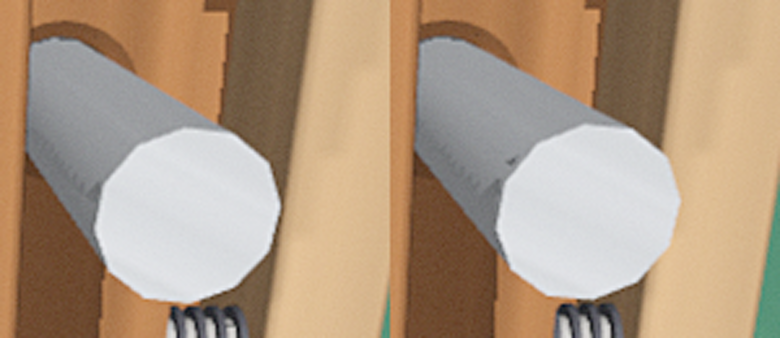

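View pics/s15.png

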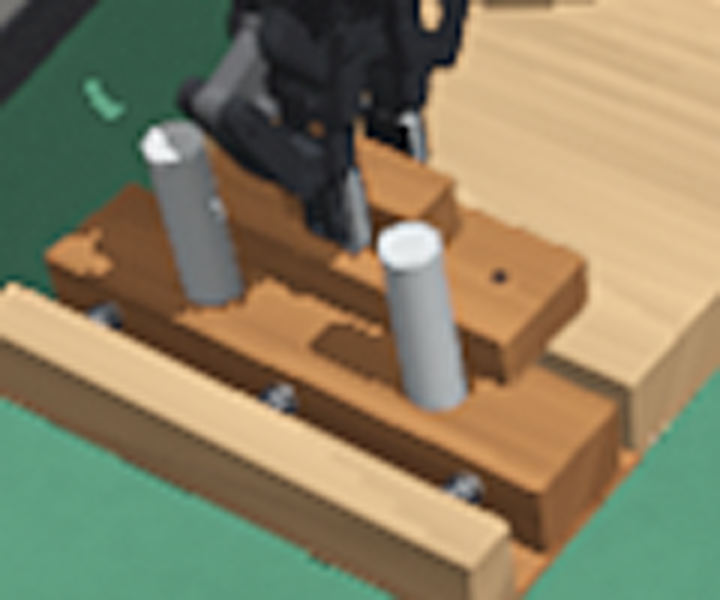

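The load is now balanced: the z torque fell from -0.36 to about -0.05 N m. The bar is about 5.0 mm back at about 11 N. I'll do one last look at the whole scene and check that it holds steady.

```bash
python3 - <<'E'
from h import *
for i in range(8):
    d=cam("scene" if i%2 else "wrist")
    s=env.observe()
    if i%2: print(round(s["time_s"],2),(s["position"]*1000).round(2),s["ft_force"].round(1),s["wrist_torque"].round(2))
cv2.imwrite("pics/final.png",d["image"][:,:,::-1])
E
```

```text
16.4 [ 599.21 -173.78   67.19] [-11.3  -0.1   5.5] [-0.17  2.13 -0.02]
16.5 [ 599.21 -173.81   67.19] [-11.8   0.5   5.2] [-0.18  2.16 -0.01]
16.6 [ 599.2  -173.8    67.18] [-10.7  -0.5   4.6] [-0.12  2.13 -0.06]
16.7 [ 599.22 -173.79   67.2 ] [-11.7   0.2   4.9] [-0.12  2.09  0.01]
```

View pics/final.png

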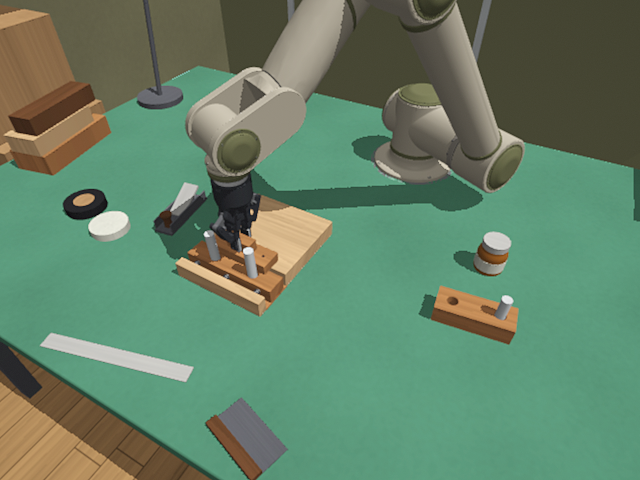

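The hold is steady. The short dog at (503,308), the jar at (492,253) and the plane at (180,208) are where they started, so I'm handing the job in.

```bash
python3 -c "
from rig import env
print(env.close_job())"
```

```text
the job is handed in; nothing more can be done
None
```

The tall dog is standing in the bar's empty hole, all the way down. The arm is holding the neck block against both dogs and pushing steadily. I handed the job in at about 16.7 s.

**Last checks:**
- **Seating:** the foot touched bottom at the expected height, and both dogs look equally tall in the pictures.
- **Push:** the wrist reads about 11 N (10.7 to 11.8 N over the last readings), of which about 10 N is spring and the rest rubbing. The position held steady within about 0.02 mm.
- **Bar:** pushed back about 5.0 to 5.1 mm, measured in the wrist camera, so well short of the end stop.
- **Load on the two dogs:** the turning moment at the wrist is about 0 N m, so both dogs share the push evenly.
- **Other items:** the short dog, the jar and the plane are where they started in the final picture.

**What did not fully agree:**
- **Squareness:** the tool is turned about 0.7° from my camera estimate of the board's direction. The dogs lean a few mm in their loose holes, and I set the angle by equal load on both rather than by the picture.
- **Downward force:** a push of about 5 N on the board remains.
- **Post lean:** I could not measure it well, because the arm's shadow fell across its top.

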